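# Pair up press screws: prove the threads, shut the kit tray, scrap the rest

## Robot

A 6-joint arm with a two-finger parallel gripper is mounted at the origin on the work surface. World frame = base frame: x ahead of the robot, y to its left, z up, the work surface at z = 0. Lengths are in mm, angles in degrees, forces in N, time in s.
With the tool pointing down it reaches from about 350 to 850 mm from the base axis. Payload 8.1 kg.
Tool frame: the origin (TCP) lies between the finger pads; the fingertips stand 22 mm ahead of it and the grasp point (between the pads) lies 3 mm ahead of it; z points along the fingers, y is the line along which they close (so a half turn about z gives the same grasp; the last joint's range is limited). The gripper opens to 85 mm and grips with 20 to 120 N. Pads are 22 mm wide; open, the fingers measure 114 mm over their backs; the gripper's body (76 mm by 85 mm) begins 54 mm behind the grasp point. The pads swing forward as they close: fully open they stand 13 mm farther back than shut.
Start: joints at [-80.065, 7.471, 85.268, -0, 87.261, -4.893], TCP at [153.573, -580.018, 253.292] pointing down, gripper open.
Joint ranges: [-169.43, 169.43], [-51.17, 129.36], [1.28, 143.12], [-76.62, 256.62], [0, 156.53], [-152.29, 152.29]. Speed limits (degrees/s): [136.94, 136.94, 159.86, 180, 180, 180].

## Interface

Orientations are given as [roll, pitch, yaw] about the fixed x, y, z axes, in that order (R = Rz(yaw) Ry(pitch) Rx(roll)).
In Python, from bench import sense, snapshot, calibration, hand_in gives the robot as it stands.
- The arm moves only by the shell command python3 -m crank 'ROWS' [FORCE]. ROWS is JSON, a list of rows, each a list of 5 numbers: the shift along the tool's x, y, z in cm, then the turn about the tool's z in rad, then the finger opening in cm, from 0 to 8.54. A call has 1 to 20 rows; each row is the pose to reach, as a shift and turn from the pose commanded when the call began, along the tool's axes at that moment; what a row does not reach only later rows make up. A row lasts 1/10 s, in which the tool goes at most 50 mm and 8.59 degrees, less where a joint would pass 70% of its speed; a pose out of reach is approached as far as the arm can. A call with a gripper value outside its range is refused whole. The fingers move at their own pace and stop on an object; FORCE is the grip in N (left out, the last holds). Time passes only in rows, so rows that repeat a pose let the fingers close. It gives the time, the measured TCP pose, the force, the opening and the grip force at its end, in the units of the state.
- sense(): the state, without advancing time (a new reading comes with each control period).
- snapshot(name): name is "side" or "top" or "wrist"; returns (picture, depth): 384x512x3 uint8, red, green, blue; 384x512 float32, mm along the optical axis (not along the pixel's ray), 0 where there is no reading.
- calibration(name): a dict with "fovy" (degrees; the focal length in pixels is half the picture's height over the tangent of half this angle, whatever the lens; pixels are square), "cx", "cy" (the principal point, pixels), "rvec" (rotation vector, rad) and "tvec" (3), from world to camera coordinates, as OpenCV has them; the wrist camera has in their place "tool_from_camera" (4x4, takes a point from camera to tool coordinates, whose origin is the TCP and whose axes are the flange's). Camera axes: x right, y down, z forward; pixel columns grow to the right and rows downward; lengths in mm; the calibration is good to about 2 mm. A picture is of the moment at which its call begins: read the wrist's pose just before it. calibration takes no time and is no camera call.
- hand_in(): hands the job in; it is judged then, once.
The state is a dict: "time": time; "joint_pos": joint angles; "qd": joint speeds; "joint_efforts": joint torques, N m; "tool_pos": TCP position; "tcp_rot": TCP orientation; "ft_force": force on the tool from outside, world axes, zero at the start; "wrist_torque": the same for the moment, N m; "finger_gap": finger opening in mm; "grip_force": force on a finger pad.
Only numpy, scipy, OpenCV 4.12 (cv2) and the standard library are available. Lean on these libraries where they do the work, as an engineer would, in place of code of your own. Each camera call takes 0.05 s, during which the arm holds its last target. There are 200 camera calls.

## Task

Lay the two fine-threaded wooden press screws in the two bays of the kit tray and prove them there with the thread comb, the left one first and then the right: seat the comb's teeth fully home in the middle of the thread, upright, so that its edge sits flat on the ridges. Hang the comb back in its rack, swing the keeper bar shut over the pair until its catch holds it, and push every coarse-threaded screw down through the sprung flap into the scrap bin, letting the flap close again. Leave the packets, weight, jar, brush and knife where they are.

Things in the scene. Friction and masses are not known exactly. Their poses are not given: they have to be found in the camera images.
- fine1_mid (a point): beech screw lying level, 130 long, 36 across: square head at -x end, FINE thread (7 ridges, 12 mm pitch, at x 0, +-12, +-24, +-36; V-grooves 4 deep at +-6, +-18, +-30), plain round journal at +x end. Point: on the axis at mid-thread, 18 mm above what it lies on; x along the axis. Head x -68 to -42, thread to +42, journal to +62. 140 g
- fine2_mid (a point): beech screw lying level, 130 long, 36 across: square head at -x end, FINE thread (7 ridges, 12 mm pitch, at x 0, +-12, +-24, +-36; V-grooves 4 deep at +-6, +-18, +-30), plain round journal at +x end. Point: on the axis at mid-thread, 18 mm above what it lies on; x along the axis. Head x -68 to -42, thread to +42, journal to +62. 140 g
- coarse1_mid (a point): beech screw lying level, 130 long, 36 across: square head at -x end, COARSE thread (5 broad ridges, 17 mm pitch): scrap; may be absent, plain round journal at +x end. Point: on the axis at mid-thread, 18 mm above what it lies on; x along the axis. Head x -68 to -42, thread to +42, journal to +62. 140 g
- coarse2_mid (a point): beech screw lying level, 130 long, 36 across: square head at -x end, COARSE thread (5 broad ridges, 17 mm pitch): scrap; may be absent, plain round journal at +x end. Point: on the axis at mid-thread, 18 mm above what it lies on; x along the axis. Head x -68 to -42, thread to +42, journal to +62. 140 g
- coarse3_mid (a point): beech screw lying level, 130 long, 36 across: square head at -x end, COARSE thread (5 broad ridges, 17 mm pitch): scrap; may be absent, plain round journal at +x end. Point: on the axis at mid-thread, 18 mm above what it lies on; x along the axis. Head x -68 to -42, thread to +42, journal to +62. 140 g
- comb_grip (a point): centre of the wooden grip (x 44, y 30, z 38 mm) of the thread comb, which hangs upright, teeth down. Under the grip a steel leaf 76 long (x), 6 thick (y), with six V teeth on its lower edge. Pinch the grip across y. Grip's underside 19 mm below this point, toothed edge 55, tooth tips 58 below. 160 g
- comb_edge (a point): middle of the comb's straight toothed edge, 55 mm below comb_grip, same axes. Teeth 3 mm long, 12 mm pitch, at x +-6, +-18, +-30: they drop into a fine thread when this point is over the screw's mid-thread point, leaf along the axis. Seated: about 17.5 mm above the axis; riding on the ridges: about 20.5 mm
- rack: the comb's fixed wooden rack, 100 (x) x 60 mm, origin on the bench under its centre. Two walls along x, tops 46 mm high, 14 mm slot between; the leaf hangs in the slot and the grip's underside rests on the wall tops (comb_grip then 65 mm above this origin), comb's x along the rack's x
- bay_left (a point): left bay (tray's +y side, left as the robot sees it) of the fixed plywood kit tray: where a screw's mid-thread point belongs, 42 mm above the bench, screw along x, head at either end. It lies in 44 mm notches of two rails 52 mm either side in x (12 thick, posts up to 41 mm above the bench); free space for fingers between the rails
- bay_right (a point): the same for the right bay, 80 mm away on the tray's -y side
- keeper (a joint): keeper bar, flat steel, 222 long, 14 wide, swings level 63-71 mm above the bench. 0 = shut: from the pivot in the tray's -y direction across both screws, against a stop. Grows as it swings open towards the robot (1.57: along the tray's -x), to 2.3. Stays where left (light friction); the last 0.1 rad passes a spring ball (about 8 N at the knob) that then holds it
- keeper_pivot (a point): the keeper bar's upright pivot axis at the bar's height, fixed to the tray's left rear corner; axes as the tray's
- keeper_knob (a point): centre of the upright round black knob on the keeper bar, 105 mm from the pivot: 18 mm dia, from 77 to 103 mm above the bench; turns with the bar
- slot (a point): centre of the flap in the top of the grey scrap bin, at the top's height, 200 mm above the bench. The flap covers an opening 140 (x) by 160 mm (y); axes as the bin's
- flap (a joint): sprung steel flap, 0 = shut and level, grows as it is pushed down into the bin, to 1.3 rad. Hinge along the bin's y, 69 mm from the slot's centre on the +x side. About 4 N at its centre starts it; it will carry a screw laid on it and springs shut. With the fingers pushed 50 mm down through the slot a screw let go slides off it
- bin: fixed scrap bin, 200 x 200 mm, 200 high; origin on the bench under its centre
- packets_a: bystander, not to be disturbed: small stack of orange and yellow leaf packets, 40 mm square, 20 high; origin at the centre of its underside
- packets_b: bystander, not to be disturbed: stack of gilded packets, 65 mm square, 36 high; origin at the centre of its underside
- packets_c: bystander, not to be disturbed: stack of packets, 65 mm square, 28 high; origin at the centre of its underside
- weight: bystander, not to be disturbed: brass weight with a knob, 60 dia, 60 high; origin at the centre of its underside
- talc: bystander, not to be disturbed: white jar, 60 dia, 75 high; origin at the centre of its underside
- mop: bystander, not to be disturbed: brush, 180 long
- knife: bystander, not to be disturbed: wooden spatula knife, 200 long
Things that resemble listed ones, but are neither listed nor needed, are in the scene too. What is shaped like the part that bears comb_grip but green is not meant.

How it is judged:
By the outcome, as a careful person would: the job done as asked, in the order asked, and still so for the second after the job is handed in, with the robot touching nothing.
Of coarse1, coarse2, coarse3 only 1 to 3 are there at a start; the rules pass over those that are not, and their reading is None.
At some moment in a run one of coarse1, coarse2, coarse3 may be knocked a few centimetres aside while the robot is not near it.
It also fails if it takes over 210 s, if anything falls off the work surface, if the arm or the gripper's body presses on something with over 40 N, if the wrist force passes 120 N, or if a joint passes its speed limit or range.

## Working session

There is one attempt and no reset: what is moved stays moved. The work goes in short steps, Python scripts to look and compute and a shell command to move; the robot and the scene stay as the last step left them, time stands still between calls to the robot, and variables do not carry over. Pictures are saved under pics/ and viewed, at most 14 in all, crops included, and the job is handed in when it is done.

```bash
ls; mkdir -p pics; cat > h.py <<'E'
import numpy as np, cv2
from bench import sense, snapshot, calibration
from scipy.spatial.transform import Rotation as R
def cam(name,s=None):
    c=calibration(name); f=192/np.tan(np.radians(c["fovy"])/2)
    if name=="wrist":
        T=np.array(c["tool_from_camera"]); s=s or sense()
        W=np.eye(4); W[:3,:3]=R.from_euler("xyz",s["tcp_rot"],degrees=True).as_matrix(); W[:3,3]=s["tool_pos"]
        M=W@T
    else:
        A=np.eye(4); A[:3,:3]=cv2.Rodrigues(np.array(c["rvec"],float))[0]; A[:3,3]=np.ravel(c["tvec"]); M=np.linalg.inv(A)
    return f,c["cx"],c["cy"],M
def cloud(name):
    s=sense(); f,cx,cy,M=cam(name,s); p,d=snapshot(name)
    v,u=np.mgrid[:384,:512]
    P=np.stack([(u-cx)/f*d,(v-cy)/f*d,d],-1)@M[:3,:3].T+M[:3,3]
    P[d==0]=np.nan
    return p,d,P
def save(n,p,k=1): cv2.imwrite("pics/"+n+".png",cv2.resize(p,None,fx=k,fy=k,interpolation=cv2.INTER_CUBIC)[...,::-1])
E
python3 - <<'E'
from h import *
print(sense()); 
for n in("top","side"):
    p,d,P=cloud(n); save(n,p,1.5); np.savez("/tmp/"+n,p=p,P=P); print(calibration(n))
print(calibration("wrist"))
E
```

```text
pics
{'time': 0.0, 'joint_pos': array([-8.00653876e+01,  7.51501939e+00,  8.53304247e+01, -6.46860178e-04,
        8.72592695e+01, -4.89380463e+00]), 'qd': array([-0.01693622, -0.02142571, -0.00287163,  0.01093169, -0.05184105,
       -0.03183256]), 'joint_efforts': array([-2.43074101e-03, -5.69389558e+01, -5.00560391e+01, -1.95420785e-04,
        1.46358131e-02, -4.30274918e-05]), 'tool_pos': array([ 153.47825554, -579.51738967,  252.23431886]), 'tcp_rot': array([-1.79895613e+02, -8.28931478e-03,  1.48284410e+01]), 'ft_force': array([-1.00952817, -0.21751867, -0.52677006]), 'wrist_torque': array([ 0.0360004 , -0.02045723, -0.03934586]), 'grip_force': 0.0, 'finger_gap': 85.28047981887205}
{'fovy': 49.43257800429838, 'cx': 254.5967529801619, 'cy': 195.30796706775837, 'rvec': array([ 2.17121802, -2.14777462,  0.17753829]), 'tvec': array([ -56.16303005,  523.34033663, 1193.63156111])}
{'fovy': 49.63697051136081, 'cx': 253.64533987910582, 'cy': 193.4693834044301, 'rvec': array([ 0.18545067, -2.87705793,  1.11576498]), 'tvec': array([ 506.36343407,  156.71357053, 1139.32832482])}
{'fovy': 59.73427888424734, 'cx': 257.8404228515674, 'cy': 193.83739926804884, 'tool_from_camera': array([[ 3.64817839e-04, -9.48315085e-01, -3.17330059e-01,
         8.15349745e+01],
       [ 9.99999429e-01,  6.64814944e-04, -8.37098159e-04,
        -7.39377717e-01],
       [ 1.00479858e-03, -3.17329573e-01,  9.48314786e-01,
        -1.20566566e+02],
       [ 0.00000000e+00,  0.00000000e+00,  0.00000000e+00,
         1.00000000e+00]])}
```

View pics/top.png

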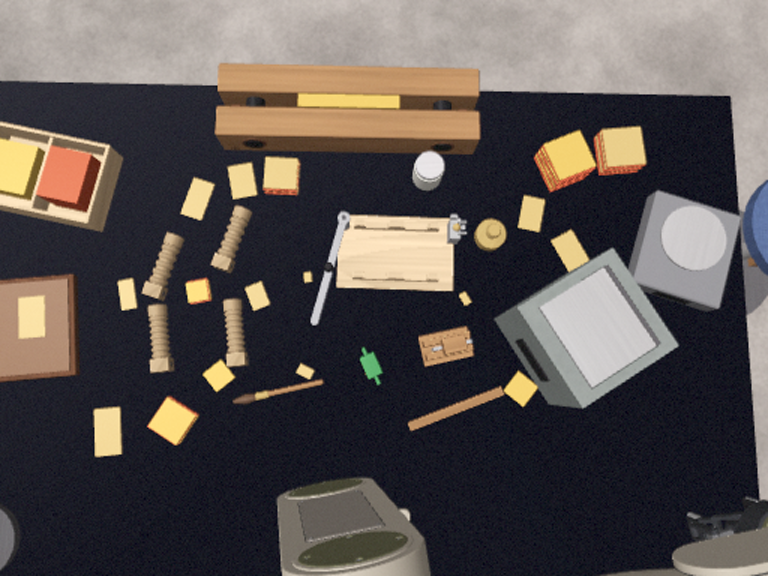

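View pics/side.png

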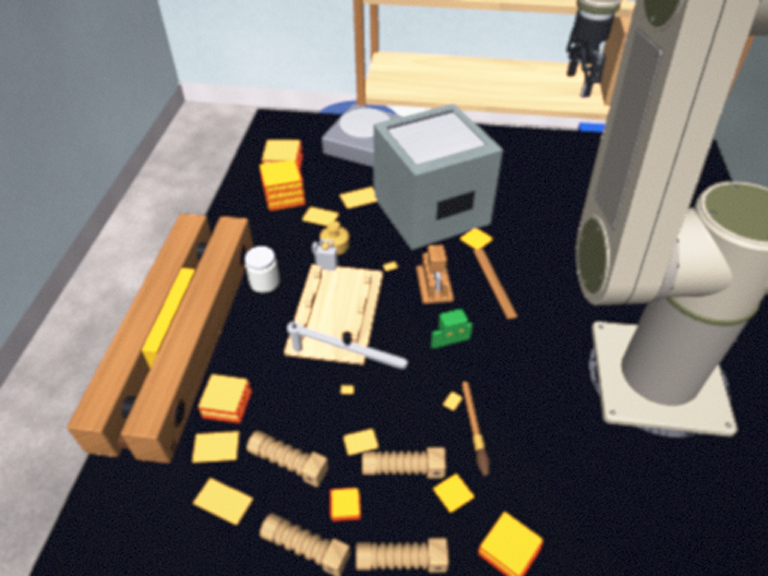

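The top view (1.5x) shows four screws at about (163,265), (232,240), (160,338) and (235,332). The tray is at (395,252) with the keeper bar (330,268) open, the rack with its brown-gripped comb is at (446,346), and the bin flap is at (600,325). The green lookalike is at (371,365). The grey box at (687,248), the press and the loose packets are distractors.

```bash
cat > m1.py <<'E'
from h import *
Z=np.load("/tmp/top.npz"); p,P=Z["p"],Z["P"]
z=P[...,2]
seeds=dict(UL=(163,265),UR=(232,240),LL=(160,338),LR=(235,332))
print("table z",np.nanmedian(z[300:330,150:180]))
def screw(P,u,v,r=32,zmin=8):
    q=P[max(v-r,0):v+r,max(u-r,0):u+r]; m=(q[...,2]>zmin)&(q[...,2]<60)
    n,l,st,c=cv2.connectedComponentsWithStats(m.astype(np.uint8)); k=l[r-3:r+4,r-3:r+4]; k=np.bincount(k[k>0]).argmax()
    X=q[l==k]; rect=cv2.minAreaRect(X[:,:2].astype(np.float32)); return X,rect
for n,(u,v) in seeds.items():
    X,rect=screw(P,round(u/1.5),round(v/1.5)); print(n,len(X),[np.round(a,1) for a in rect],X[:,2].max().round(1))
for n,(u,v) in dict(rackcomb=(446,346),tray=(395,252),binflap=(600,325),knob=(328,268),pivot=(344,217),tip=(316,321),wt=(490,234),catch=(457,228)).items():
    u,v=round(u/1.5),round(v/1.5); print(n,P[v,u].round(0), np.nanmax(z[v-3:v+4,u-3:u+4]).round(0))
m=(z>185)&(z<215); n,l,st,c=cv2.connectedComponentsWithStats(m.astype(np.uint8)); k=l[217,400]; print("bin",[np.round(a,1) for a in cv2.minAreaRect(P[l==k][:,:2].astype(np.float32))])
save("scr",p[145:265,85:180],6) ; save("rk",p[130:260,200:330],4.5)
E
python3 m1.py
```

```text
table z 0.03800554643692067
UL 538 [array([575.2, 384.6]), array([ 38.1, 130.3]), np.float64(73.7)] 41.9
UR 523 [array([633. , 252.6]), array([ 38.4, 130.7]), np.float64(72.3)] 42.7
LL 563 [array([431.6, 383.3]), array([130.3,  37.1]), np.float64(7.2)] 42.5
LR 525 [array([443.8, 238.9]), array([129.4,  36.3]), np.float64(7.6)] 43.2
rackcomb [ 418. -170.   83.] 89.0
tray [613. -76.   7.] 15.0
binflap [ 450. -420.  198.] 204.0
knob [560.  51. 102.] 105.0
pivot [664.  26.  81.] 81.0
tip [464.  74.  73.] 75.0
wt [ 640. -262.   62.] 66.0
catch [ 647. -195.   79.] 79.0
bin [array([ 448.6, -415.5]), array([200.9, 203.2]), np.float64(32.4)]
```

View pics/rk.png

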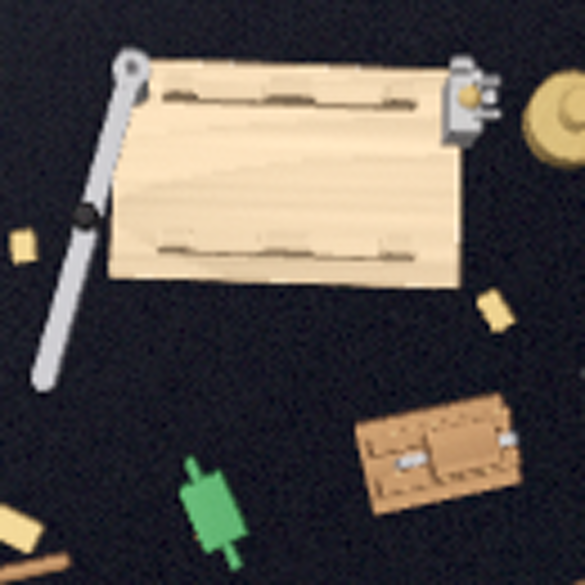

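The crop (4.5x, origin 200,130) shows the brown grip with its steel leaf in the rack at crop (455,455). The tray rails have posts at the top and bottom, the keeper is open past 90°, and the green one at (212,510) is the decoy.

View pics/scr.png

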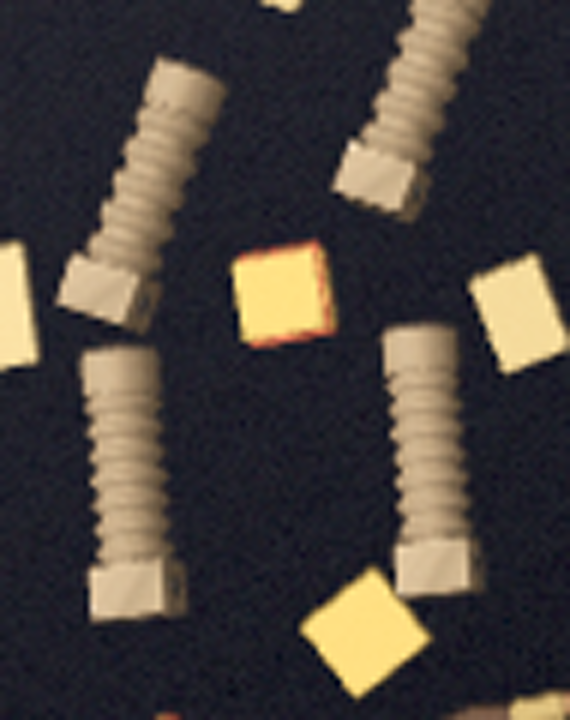

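```bash
cat > m2.py <<'E'
from h import *
# tray details, rack, comb from both clouds
for n in("top","side"):
    Z=np.load(f"/tmp/{n}.npz"); P=Z["P"].reshape(-1,3); C=Z["p"].reshape(-1,3)
    def sel(x0,x1,y0,y1,z0,z1):
        m=(P[:,0]>x0)&(P[:,0]<x1)&(P[:,1]>y0)&(P[:,1]<y1)&(P[:,2]>z0)&(P[:,2]<z1); return P[m]
    def rect(X,t): print(n,t,len(X),[np.round(a,1) for a in cv2.minAreaRect(X[:,:2].astype(np.float32))], X.mean(0).round(1))
    rect(sel(380,460,-240,-130,70,95),"grip"); rect(sel(380,460,-240,-130,38,52),"rackwalls")
    for x0,x1 in((520,580),(625,690)): 
        X=sel(x0,x1,-160,30,34,46); rect(X,"posts"); np.save(f"/tmp/posts_{n}_{x0}",X)
    rect(sel(500,700,-190,30,4,20),"tray base")
    rect(sel(440,690,0,120,66,76),"bar"); rect(sel(540,580,30,70,92,110),"knob")
    b=sel(300,600,-560,-270,190,206); rect(b,"bin"); 
E
python3 m2.py
```

```text
top grip 171 [array([ 423.1, -186.3]), array([29.8, 44.3]), np.float64(12.8)] [ 422.8 -185.6   83.5]
top rackwalls 178 [array([ 423.1, -178.4]), array([38., 92.]), np.float64(12.9)] [ 422.2 -171.4   46.1]
top posts 111 [array([560. , -75.3]), array([166.7,  13.3]), np.float64(89.0)] [559.5 -77.3  39.6]
top posts 119 [array([663.9, -67.1]), array([182.8,  15. ]), np.float64(89.5)] [663.5 -71.9  40.3]
top tray base 2813 [array([599.5, -79.9]), array([219.4, 197.8]), np.float64(89.8)] [607.2 -80.1   8.6]
top bar 357 [array([567.2,  51.1]), array([ 22. , 226.5]), np.float64(76.5)] [568.5  52.3  71.2]
top knob 32 [array([564.5,  53. ]), array([14.6, 14.2]), np.float64(0.6)] [564.2  52.9 100.8]
top bin 5991 [array([ 448.6, -415.6]), array([200.9, 203.2]), np.float64(32.4)] [ 446.2 -413.5  199.4]
side grip 133 [array([ 422.6, -184.4]), array([29.9, 48.6]), np.float64(12.9)] [ 422.9 -181.1   81.5]
side rackwalls 141 [array([ 423.3, -177.9]), array([37.6, 93.2]), np.float64(14.1)] [ 423.4 -162.8   45.5]
side posts 95 [array([559.6, -74.3]), array([168.3,  12.3]), np.float64(88.7)] [559.2 -73.3  39.6]
side posts 81 [array([662.6, -64.9]), array([188.4,  13.1]), np.float64(90.0)] [662.4 -88.4  39.6]
side tray base 1922 [array([597.2, -80.3]), array([185., 220.]), np.float64(0.3)] [609.1 -84.3   8.1]
side bar 432 [array([567.9,  54.8]), array([ 24.6, 228.4]), np.float64(75.0)] [567.7  53.6  70.3]
side knob 39 [array([563. ,  55.4]), array([17.4, 15.2]), np.float64(29.4)] [562.9  56.5  99.8]
side bin 2523 [array([ 448.2, -415.4]), array([204.1, 208.5]), np.float64(32.6)] [ 446.8 -404.7  198.9]
```

The screw crop shows UL (crop 140,190) and LL (crop 130,480) fully; UR and LR are at (410,100) and (435,460). Heads point towards the robot in all four. Ridge counts are not certain at this resolution, so I'll go over them with the wrist camera.

```bash
cat >> h.py <<'E'
def rows(*targets):
    "world (x,y,z,yaw) -> tool rows from the present pose (cm, rad); tool points down"
    s=sense(); M=R.from_euler("xyz",s["tcp_rot"],degrees=True).as_matrix(); y0=s["tcp_rot"][2]
    M=R.from_euler("xyz",[180,0,y0],degrees=True).as_matrix()
    print("at",s["tool_pos"].round(1),s["tcp_rot"].round(1),"t",round(s["time"],1),"gap",round(s["finger_gap"],1))
    for t in targets:
        d=M.T@(np.array(t[:3],float)-s["tool_pos"])/10; a=(y0-t[3]+180)%360-180
        print(t,"->",d.round(2).tolist(),round(np.radians(a),3))
E
python3 -c "
from h import *
rows((400,-130,330,5),(520,315,250,0))"
```

```text
at [ 153.5 -579.6  252.4] [-179.9   -0.    14.8] t 0.1 gap 85.6
(400, -130, 330, 5) -> [35.33, -37.15, -7.76] 0.172
(520, 315, 250, 0) -> [58.32, -77.1, 0.24] 0.259
```

```bash
python3 -m crank '[[0,0,-5,0,8.5],[4,-4,-8,0,8.5],[35.3,-37.2,-7.8,0.17,8.5],[35.3,-37.2,-7.8,0.17,8.5],[35.3,-37.2,-7.8,0.17,8.5],[35.3,-37.2,-7.8,0.17,8.5],[35.3,-37.2,-7.8,0.17,8.5],[35.3,-37.2,-7.8,0.17,8.5],[35.3,-37.2,-7.8,0.17,8.5],[35.3,-37.2,-7.8,0.17,8.5],[35.3,-37.2,-7.8,0.17,8.5],[58.3,-77.1,0.2,0.26,8.5],[58.3,-77.1,0.2,0.26,8.5],[58.3,-77.1,0.2,0.26,8.5],[58.3,-77.1,0.2,0.26,8.5],[58.3,-77.1,0.2,0.26,8.5],[58.3,-77.1,0.2,0.26,8.5],[58.3,-77.1,0.2,0.26,8.5],[58.3,-77.1,0.2,0.26,8.5],[58.3,-77.1,0.2,0.26,8.5]]' 60
python3 -m crank '[[0,0,0,0,8.5],[0,0,0,0,8.5],[0,0,0,0,8.5],[0,0,0,0,8.5],[0,0,0,0,8.5],[0,0,0,0,8.5]]'
python3 - <<'E'
from h import *
p,d,P=cloud("wrist"); save("w1",p,1.5); np.savez("/tmp/w1",p=p,P=P); rows((520,315,250,0))
E
```

```text
time: 2.1
tool_pos: [510.3, 283.0, 256.2]
tcp_rot: [180.0, 0.0, -0.0]
ft_force: [1.7, -0.6, 0.3]
finger_gap: 85.1
grip_force: 0.0
time: 2.7
tool_pos: [510.7, 280.2, 257.9]
tcp_rot: [-180.0, -0.1, -0.1]
ft_force: [-0.2, -0.3, -0.7]
finger_gap: 85.4
grip_force: 0.0
at [510.6 280.3 257.8] [-1.8e+02 -1.0e-01 -1.0e-01] t 2.8 gap 84.9
(520, 315, 250, 0) -> [0.93, -3.47, 0.78] -0.002
```

View pics/w1.png

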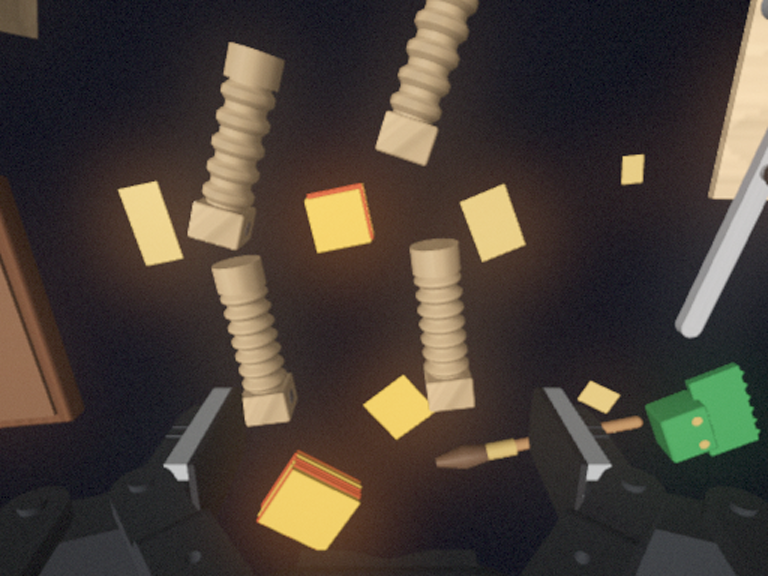

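Wrist view (1.5x): UL (237,145) shows 5 broad ridges, so it is coarse. UR (425,70) also looks coarse. LL (250,340) and LR (440,320) look fine. I'll confirm with profiles and measure poses.

```bash
cat > scr.py <<'E'
from h import *
def fit(P,xy,r=85,zlo=8,zhi=50):
    Q=P.reshape(-1,3); m=(np.hypot(Q[:,0]-xy[0],Q[:,1]-xy[1])<r)&(Q[:,2]>zlo)&(Q[:,2]<zhi); Q=Q[m]
    # ridge-line: top points define the axis; iterative line with width gating
    c=np.array(xy,float); 
    a=None
    for k in range(8):
        if a is not None:
            w=np.abs((Q[:,:2]-c)@np.array([-a[1],a[0]])); t=np.abs((Q[:,:2]-c)@a); X=Q[(w<22)&(t<75)]
        else: X=Q[np.hypot(Q[:,0]-xy[0],Q[:,1]-xy[1])<28]
        rc=cv2.minAreaRect(X[:,:2].astype(np.float32)); pts=cv2.boxPoints(rc)
        vx,vy,cx,cy=cv2.fitLine(X[:,:2].astype(np.float32),cv2.DIST_HUBER,0,.01,.01).ravel()
        a=np.array([vx,vy]); a=a*np.sign(a[0]); 
        nrm=np.array([-a[1],a[0]]); off=np.percentile((X[:,:2]-c)@nrm,[2,98]).mean(); tt=np.percentile((X[:,:2]-c)@a,[.5,99.5])
        c=c+nrm*off+a*tt.mean()
    return c,a,np.ptp(tt),X
if __name__=="__main__":
  g={"UL":(575,385),"UR":(633,253),"LL":(432,383),"LR":(444,239)}
  for src in("top","w1"):
    P=np.load(f"/tmp/{src}.npz")["P"]
    for n,xy in g.items():
        c,a,L,X=fit(P,xy); t=(X[:,:2]-c)@a; w=(X[:,:2]-c)@[-a[1],a[0]]
        b=np.arange(-66,66,3); top=[np.max(X[(t>=k)&(t<k+3)][:,2],initial=0).round().astype(int) for k in b]
        wd=[int(np.ptp(w[(t>=k)&(t<k+3)])) if ((t>=k)&(t<k+3)).sum()>2 else 0 for k in b]
        print(src,n,c.round(1),np.degrees(np.arctan2(a[1],a[0])).round(1),"L",round(L,1),"\n",top,"\n",wd)
E
python3 scr.py
python3 - <<'E'
from h import *
p=np.load("/tmp/w1.npz")["p"]; a=p[155:290,130:215]; b=p[155:290,262:330]; c=p[:115,235:325]
save("w1c",np.hstack([cv2.resize(x,(int(x.shape[1]*540/x.shape[0]),540),interpolation=cv2.INTER_CUBIC)[:, :270] for x in(a,b,c)]),1)
E
```

```text
top UL [574.6 382.9] -17.6 L 129.7 
 [np.int64(38), np.int64(39), np.int64(41), np.int64(41), np.int64(39), np.int64(40), np.int64(39), np.int64(40), np.int64(38), np.int64(34), np.int64(37), np.int64(39), np.int64(37), np.int64(35), np.int64(34), np.int64(37), np.int64(38), np.int64(39), np.int64(39), np.int64(34), np.int64(35), np.int64(37), np.int64(38), np.int64(37), np.int64(38), np.int64(33), np.int64(36), np.int64(37), np.int64(39), np.int64(38), np.int64(36), np.int64(36), np.int64(36), np.int64(37), np.int64(37), np.int64(37), np.int64(37), np.int64(42), np.int64(41), np.int64(40), np.int64(41), np.int64(38), np.int64(38), np.int64(40)] 
 [33, 32, 32, 36, 33, 35, 36, 32, 32, 24, 26, 29, 24, 25, 24, 27, 28, 28, 29, 23, 22, 27, 27, 31, 27, 23, 25, 27, 31, 26, 22, 24, 27, 26, 31, 28, 23, 31, 33, 33, 29, 33, 29, 31]
top UR [632.2 251.4] -18.6 L 129.5 
 [np.int64(41), np.int64(41), np.int64(40), np.int64(39), np.int64(41), np.int64(39), np.int64(43), np.int64(40), np.int64(40), np.int64(35), np.int64(39), np.int64(40), np.int64(38), np.int64(35), np.int64(33), np.int64(34), np.in
[... 4834 characters left out ...]
7), np.int64(37), np.int64(38), np.int64(35), np.int64(36), np.int64(35), np.int64(32), np.int64(35), np.int64(37), np.int64(36), np.int64(33), np.int64(34), np.int64(36), np.int64(36), np.int64(34), np.int64(34), np.int64(36), np.int64(36), np.int64(33), np.int64(34), np.int64(36), np.int64(36), np.int64(33), np.int64(34), np.int64(36), np.int64(36), np.int64(33), np.int64(35), np.int64(36), np.int64(37), np.int64(37), np.int64(37), np.int64(37), np.int64(36), np.int64(37), np.int64(37), np.int64(37), np.int64(37)] 
 [34, 34, 35, 35, 36, 36, 34, 35, 35, 23, 33, 34, 27, 24, 33, 34, 28, 22, 35, 34, 29, 24, 34, 34, 28, 23, 33, 34, 29, 25, 33, 34, 28, 25, 33, 33, 34, 34, 35, 34, 34, 35, 35, 34]
```

View pics/w1c.png

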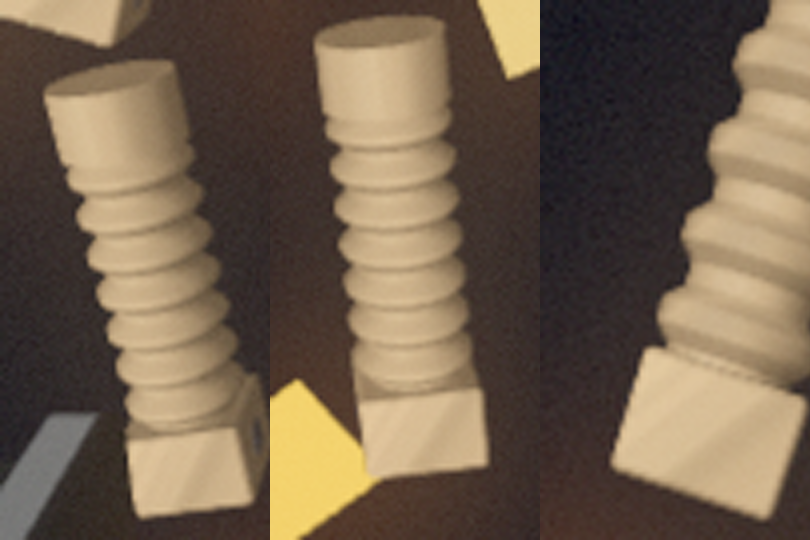

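LL and LR each show 7 ridges at 12 mm pitch, so they are fine. UR and UL have 17 mm pitch, so they are coarse. I'll pick LR first.

```bash
python3 -m crank '[[-3,2,5,-0.06,6],[-6.3,4,10,-0.13,6],[-6.3,4,12,-0.13,6],[-6.3,4,12,-0.13,6],[-6.3,4,15,-0.13,6],[-6.3,4,18,-0.13,6],[-6.3,4,20,-0.13,6],[-6.3,4,21,-0.13,6],[-6.3,4,22,-0.13,6],[-6.3,4,22.6,-0.13,6],[-6.3,4,23.1,-0.13,6],[-6.3,4,23.1,-0.13,6]]' 60
python3 -m crank '[[0,0,0,0,2.5],[0,0,0,0,2.5],[0,0,0,0,2.5],[0,0,0,0,2.5],[0,0,0,0,2.5],[0,0,0,0,2.5],[0,0,0,0,2.5]]' 60
python3 -c "
from h import *
rows((447.5,240,26,7.4),(447.5,240,160,7.4),(612,-40,160,0),(612,-40,300,0))"
```

```text
time: 3.95
tool_pos: [447.5, 241.1, 26.1]
tcp_rot: [-180.0, -0.0, 7.4]
ft_force: [0.3, -0.8, 0.9]
finger_gap: 60.2
grip_force: 0.0
time: 4.65
tool_pos: [448.0, 241.2, 27.1]
tcp_rot: [-180.0, -0.1, 7.4]
ft_force: [-1.0, -1.0, 5.6]
finger_gap: 32.3
grip_force: 58.9
at [448.  241.2  27.1] [-1.8e+02 -1.0e-01  7.4e+00] t 4.7 gap 32.3
(447.5, 240, 26, 7.4) -> [-0.07, 0.12, 0.11] -0.0
(447.5, 240, 160, 7.4) -> [-0.07, 0.12, -13.29] -0.0
(612, -40, 160, 0) -> [12.65, 30.0, -13.29] 0.129
(612, -40, 300, 0) -> [12.65, 30.0, -27.29] 0.129
```

```bash
python3 -m crank '[[0,0,-1,0,2.5],[0,0,-2,0,2.5],[0,0,-4,0,2.5],[0,0,-7,0,2.5],[0,0,-10,0,2.5],[0,0,-13,0,2.5],[0,0,-13,0,2.5]]'
python3 - <<'E'
from h import *
s=sense(); p,d,P=cloud("wrist"); save("w2",p,1.2)
E
```

```text
time: 5.35
tool_pos: [450.4, 242.3, 162.3]
tcp_rot: [-179.9, -0.5, 7.4]
ft_force: [1.1, 0.9, -2.0]
finger_gap: 32.0
grip_force: 59.7
```

View pics/w2.png

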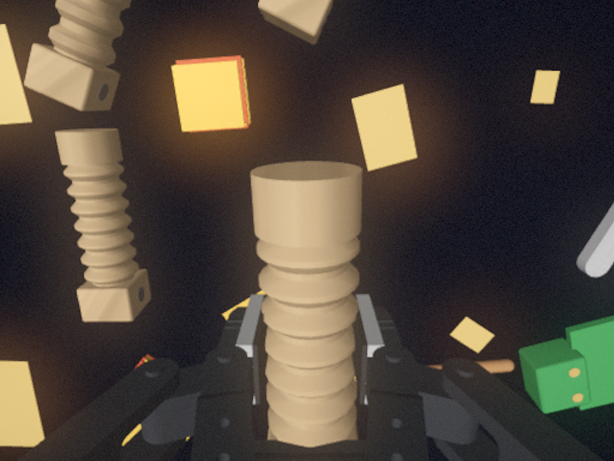

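The screw is held level and centred between the pads (image 310,330). I'll refine the bay position from the saved post points.

```bash
python3 - <<'E'
from h import *
for n in("top","side"):
  for x0 in(520,625):
    X=np.load(f"/tmp/posts_{n}_{x0}.npy"); X=X[(X[:,1]>-165)&(X[:,1]<10)]
    h=np.histogram(X[:,1],np.arange(-165,12,4))[0]; print(n,x0,h.tolist(),np.percentile(X[:,0],[3,97]).round(1))
  Z=np.load(f"/tmp/{n}.npz"); P=Z["P"].reshape(-1,3)
  m=(P[:,2]>4)&(P[:,2]<14)&(P[:,0]>490)&(P[:,0]<720)&(P[:,1]>-205)&(P[:,1]<20); X=P[m]
  e=[(y,np.percentile(X[abs(X[:,1]-y)<10][:,0],[2,98]).round(1).tolist()) for y in(-160,-120,-80,-40,0)]; print(e)
rows((612,-40,165,0))
E
```

```text
top 520 [0, 4, 4, 7, 7, 5, 6, 0, 0, 0, 0, 0, 0, 0, 0, 0, 0, 1, 6, 4, 5, 7, 4, 4, 8, 5, 4, 0, 0, 0, 0, 0, 0, 0, 0, 0, 0, 0, 6, 4, 6, 6, 4, 4] [552.8 566.1]
top 625 [0, 5, 4, 8, 6, 4, 2, 0, 0, 0, 0, 0, 0, 0, 0, 0, 0, 4, 7, 5, 5, 10, 5, 5, 10, 2, 0, 0, 0, 0, 0, 0, 0, 0, 0, 0, 0, 3, 4, 8, 5, 5, 8, 0] [656.5 670.5]
[(-160, [526.0, 690.0]), (-120, [519.0, 685.7]), (-80, [504.6, 686.3]), (-40, [538.1, 687.3]), (0, [510.9, 686.3])]
side 520 [0, 4, 3, 4, 3, 7, 5, 1, 0, 0, 0, 0, 0, 0, 0, 0, 0, 0, 1, 4, 7, 4, 5, 3, 4, 9, 4, 0, 0, 0, 0, 0, 0, 0, 0, 0, 0, 0, 1, 5, 6, 5, 7, 3] [552.7 565.4]
side 625 [0, 3, 5, 4, 6, 4, 4, 0, 0, 0, 0, 0, 0, 0, 0, 0, 0, 1, 3, 4, 6, 5, 6, 4, 6, 7, 1, 0, 0, 0, 0, 0, 0, 0, 0, 0, 0, 0, 2, 7, 2, 0, 0, 0] [656.7 668.4]
[(-160, [535.8, 682.3]), (-120, [537.4, 682.5]), (-80, [540.3, 684.5]), (-40, [540.3, 683.3]), (0, [538.1, 686.5])]
at [449.2 241.8 159.6] [-179.9   -0.3    7.4] t 5.4 gap 31.9
(612, -40, 165, 0) -> [12.52, 30.04, -0.54] 0.129
```

```bash
python3 -m crank '[[0.6,1.5,0,0,2.5],[2,4.8,0,0.02,2.5],[3.6,8.6,0,0.04,2.5],[5.2,12.4,0,0.06,2.5],[6.8,16.2,0,0.08,2.5],[8.4,20,0,0.1,2.5],[10,23.8,0,0.12,2.5],[11.3,26.9,0,0.135,2.5],[12.1,28.8,0,0.147,2.5],[12.5,29.8,0,0.147,2.5],[12.5,29.8,0,0.147,2.5],[12.5,29.8,3,0.147,2.5],[12.5,29.8,5,0.147,2.5],[12.5,29.8,7,0.147,2.5],[12.5,29.8,7,0.147,2.5],[12.5,29.8,7,0.147,2.5]]'
python3 -c "
from h import *
rows((611.5,-37.5,52,-1))
p,d,P=cloud('wrist'); save('w3',p,1.2)"
```

```text
time: 7.0
tool_pos: [608.8, -37.3, 85.9]
tcp_rot: [-180.0, 0.1, -1.0]
ft_force: [0.6, -0.6, -0.7]
finger_gap: 32.0
grip_force: 59.7
at [608.8 -37.3  85.9] [-1.8e+02  1.0e-01 -1.0e+00] t 7.0 gap 32.0
(611.5, -37.5, 52, -1) -> [0.27, 0.01, 3.39] 0.001
```

View pics/w3.png

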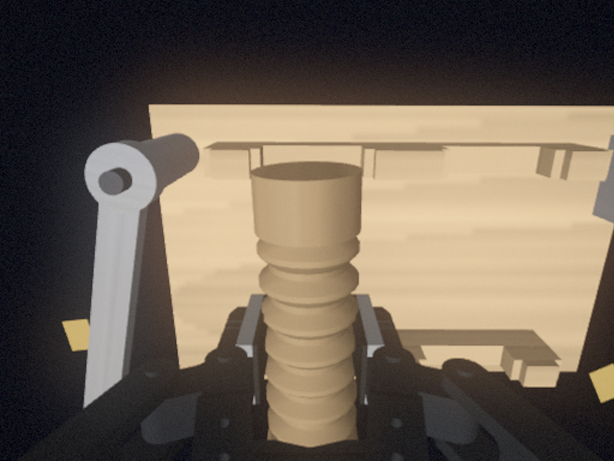

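The image shows the far-rail notch (cols 262–368) centred about 6 px right of the screw, roughly 2 mm, and the rail parallel to the tool. I'll shift 1.5 mm and lower.

```bash
python3 -m crank '[[0.3,0.15,0.5,0,2.5],[0.3,0.15,1.2,0,2.5],[0.3,0.15,1.8,0,2.5],[0.3,0.15,2.4,0,2.5],[0.3,0.15,2.9,0,2.5],[0.3,0.15,3.2,0,2.5],[0.3,0.15,3.4,0,2.5],[0.3,0.15,3.4,0,2.5]]'
```

```text
time: 7.85
tool_pos: [612.4, -40.0, 51.8]
tcp_rot: [-180.0, 0.0, -1.0]
ft_force: [0.1, 0.1, -1.1]
finger_gap: 31.9
grip_force: 59.7
```

```bash
python3 -m crank '[[0,0,0.1,0,2.5],[0,0,0.2,0,2.5],[0,0,0.2,0,2.5]]'
python3 -m crank '[[0,0,0,0,4],[0,0,0,0,5.5],[0,0,0,0,5.5],[0,0,0,0,5.5],[0,0,-2,0,5.5],[0,0,-5,0,5.5],[0,0,-9,0,5.5],[0,0,-13,0,6],[0,0,-17,0,6],[0,0,-20,0,6],[0,0,-20,0,6],[0,0,-20,0,6]]'
python3 - <<'E'
from h import *
p,d,P=cloud("wrist"); save("w4",p,1.2); np.savez("/tmp/w4",p=p,P=P)
from scr import fit
c,a,L,X=fit(P,(610,-39),zlo=30,zhi=66); print(c,np.degrees(np.arctan2(a[1],a[0])),L,"mid",c+3*a,np.percentile(X[:,2],99))
rows((434.6,384.3,160,8.2),(434.6,384.3,26,8.2))
E
```

```text
time: 8.15
tool_pos: [613.0, -40.1, 51.2]
tcp_rot: [180.0, -0.0, -1.0]
ft_force: [-4.0, 0.5, 5.5]
finger_gap: 32.0
grip_force: 60.5
time: 9.35
tool_pos: [613.1, -40.1, 251.1]
tcp_rot: [180.0, -0.1, -1.0]
ft_force: [-0.1, 0.2, -0.8]
finger_gap: 59.8
grip_force: 0.0
[609.03391619 -39.23552104] 0.54271424 128.50571150799846 mid [612.03378149 -39.20710501] 60.77746496790022
at [612.3 -40.  249.3] [-1.8e+02  1.0e-01 -1.0e+00] t 9.4 gap 60.0
(434.6, 384.3, 160, 8.2) -> [-18.54, -42.1, 8.93] -0.161
(434.6, 384.3, 26, 8.2) -> [-18.54, -42.1, 22.33] -0.161
```

View pics/w4.png

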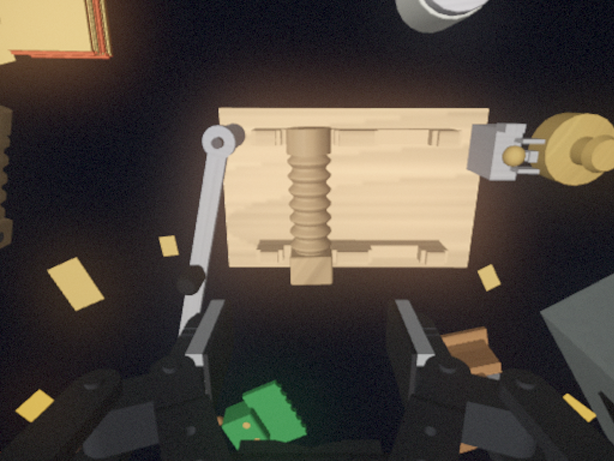

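The screw lies cleanly in the left bay (image 310,205), mid at (612,-39.2). Next is LL.

```bash
python3 -m crank '[[-4,-8,0,-0.03,6],[-18.5,-42.1,6,-0.16,6],[-18.5,-42.1,6,-0.16,6],[-18.5,-42.1,6,-0.16,6],[-18.5,-42.1,6,-0.16,6],[-18.5,-42.1,6,-0.16,6],[-18.5,-42.1,6,-0.16,6],[-18.5,-42.1,6,-0.16,6],[-18.5,-42.1,6,-0.16,6],[-18.5,-42.1,6,-0.16,6],[-18.5,-42.1,6,-0.16,6],[-18.5,-42.1,9,-0.16,6],[-18.5,-42.1,12,-0.16,6],[-18.5,-42.1,15,-0.16,6],[-18.5,-42.1,18,-0.16,6],[-18.5,-42.1,20,-0.16,6],[-18.5,-42.1,21,-0.16,6],[-18.5,-42.1,21.8,-0.16,6],[-18.5,-42.1,22.2,-0.16,6],[-18.5,-42.1,22.2,-0.16,6]]'
python3 -m crank '[[0,0,0,0,2.5],[0,0,0,0,2.5],[0,0,0,0,2.5],[0,0,0,0,2.5],[0,0,0,0,2.5],[0,0,0,0,2.5],[0,0,0,0,2.5]]' 60
python3 -m crank '[[0,0,-1,0,2.5],[0,0,-2,0,2.5],[0,0,-4,0,2.5],[0,0,-7,0,2.5],[0,0,-10,0,2.5],[0,0,-13,0,2.5],[0,0,-13,0,2.5],[0,0,-13,0,2.5]]'
python3 -c "
from h import *
from scr import fit
rows((612.7,-119.5,160,-1))
P=np.load('/tmp/w4.npz')['P'].reshape(-1,3)
for a,b in((550,573),(653,676)):
  X=P[(P[:,0]>a)&(P[:,0]<b)&(P[:,2]>34)&(P[:,2]<46)&(P[:,1]>-170)&(P[:,1]<-66)]
  print(np.histogram(X[:,1],np.arange(-170,-64,3))[0].tolist(),X[:,0].mean())
"
```

```text
time: 11.4
tool_pos: [435.7, 384.1, 28.4]
tcp_rot: [-180.0, -0.0, 8.1]
ft_force: [-0.5, -0.5, -0.4]
finger_gap: 59.8
grip_force: 0.0
time: 12.1
tool_pos: [436.1, 385.0, 29.7]
tcp_rot: [-179.9, -0.1, 8.1]
ft_force: [-1.2, -1.8, 5.5]
finger_gap: 31.8
grip_force: 58.9
time: 12.9
tool_pos: [435.9, 384.8, 159.8]
tcp_rot: [-179.9, -0.1, 8.1]
ft_force: [-0.0, -0.6, -1.7]
finger_gap: 31.8
grip_force: 59.6
at [435.9 384.8 159.8] [-1.799e+02 -1.000e-01  8.100e+00] t 12.9 gap 31.8
(612.7, -119.5, 160, -1) -> [10.37, 52.42, -0.02] 0.159
[0, 0, 7, 18, 33, 37, 35, 34, 41, 43, 29, 0, 0, 0, 0, 0, 0, 0, 0, 0, 0, 0, 0, 0, 0, 20, 22, 36, 35, 27, 35, 34, 36, 36, 24] 560.0815895865597
[0, 0, 26, 22, 43, 38, 42, 40, 58, 39, 7, 0, 0, 0, 0, 0, 0, 0, 0, 0, 0, 0, 0, 0, 10, 26, 39, 40, 39, 43, 43, 42, 46, 42, 27] 663.3115861951836
```

```bash
python3 -m crank '[[0.3,1.5,0,0,2.5],[0.9,4.5,0,0.01,2.5],[1.6,8.3,0,0.03,2.5],[2.5,12.5,0,0.04,2.5],[3.3,16.8,0,0.06,2.5],[4.2,21,0,0.07,2.5],[5,25.2,0,0.08,2.5],[5.8,29.4,0,0.1,2.5],[6.7,33.6,0,0.11,2.5],[7.5,37.8,0,0.12,2.5],[8.3,42,0,0.14,2.5],[9.1,46,0,0.159,2.5],[9.8,49.5,0,0.159,2.5],[10.2,51.5,0,0.159,2.5],[10.35,52.3,0,0.159,2.5],[10.35,52.3,0,0.159,2.5],[10.35,52.3,3,0.159,2.5],[10.35,52.3,6,0.159,2.5],[10.35,52.3,8,0.159,2.5],[10.35,52.3,8,0.159,2.5]]'
python3 -m crank '[[0,0,0,0,2.5],[0,0,0,0,2.5]]'
python3 -c "
from h import *
rows((612.5,-118,54.5,-1))"
```

```text
time: 14.9
tool_pos: [608.3, -116.1, 73.8]
tcp_rot: [-179.9, 0.4, -0.9]
ft_force: [-1.2, 0.2, -1.5]
finger_gap: 32.0
grip_force: 59.7
time: 15.1
tool_pos: [612.8, -118.4, 80.1]
tcp_rot: [180.0, -0.1, -0.9]
ft_force: [1.6, 0.6, -0.0]
finger_gap: 31.8
grip_force: 59.7
at [ 612.8 -118.4   80.1] [ 1.8e+02 -1.0e-01 -9.0e-01] t 15.1 gap 31.8
(612.5, -118, 54.5, -1) -> [-0.03, -0.03, 2.56] 0.001
```

```bash
python3 -m crank '[[0,0,0.6,0,2.5],[0,0,1.3,0,2.5],[0,0,1.9,0,2.5],[0,0,2.3,0,2.5],[0,0,2.6,0,2.5],[0,0,2.7,0,2.5],[0,0,2.7,0,2.5]]'
python3 -m crank '[[0,0,0,0,4],[0,0,0,0,5.5],[0,0,0,0,5.5],[0,0,0,0,5.5],[0,0,-2,0,5.5],[0,0,-5,0,5.5],[0,0,-9,0,5.5],[0,0,-13,0,6],[0,0,-17,0,6],[0,0,-20,0,6],[0,0,-20,0,6],[0,0,-20,0,6]]'
python3 - <<'E'
from h import *
p,d,P=cloud("wrist"); save("w5",p,1.2); np.savez("/tmp/w5",p=p,P=P)
from scr import fit
for g in((610,-39),(610,-118)):
    c,a,L,X=fit(P,g,r=70,zlo=50,zhi=66); print(c,np.degrees(np.arctan2(a[1],a[0])),L,"mid",c+3*a,np.percentile(X[:,2],99))
rows((423,-177,170,13))
E
```

```text
time: 15.8
tool_pos: [611.5, -118.9, 53.5]
tcp_rot: [180.0, 0.0, -1.0]
ft_force: [-12.7, 3.2, 21.6]
finger_gap: 31.9
grip_force: 62.1
time: 17.0
tool_pos: [612.2, -119.0, 251.9]
tcp_rot: [180.0, -0.1, -1.0]
ft_force: [0.3, -0.4, -1.1]
finger_gap: 60.2
grip_force: 0.0
[608.87127399 -39.85985062] -0.23175061 128.5905511199707 mid [611.87124943 -39.87198502] 60.96293589543927
[ 607.52533544 -117.31183462] -0.9949994 128.11341197798617 mid [ 610.52488292 -117.36393005] 60.72402946020865
at [ 611.4 -118.8  250.2] [-1.8e+02  1.0e-01 -1.0e+00] t 17.1 gap 60.0
(423, -177, 170, 13) -> [-18.73, 6.15, 8.02] -0.244
```

View pics/w5.png

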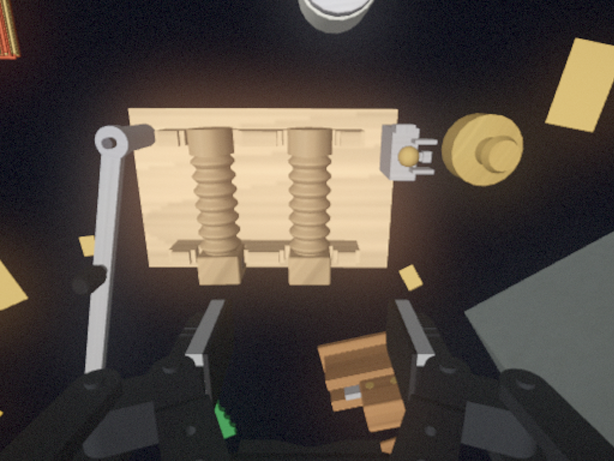

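Both screws sit in their bays (image 215,205 and 310,205). Now I'll look over the comb from above with the tool turned along the rack.

```bash
python3 -m crank '[[-5,1.8,1,-0.15,6],[-10,3.6,2,-0.3,6],[-14,5,4,-0.45,6],[-18.7,6.6,5,-0.6,6],[-18.7,6.6,5,-0.75,6],[-18.7,6.6,5,-0.9,6],[-18.7,6.6,5,-1.05,6],[-18.7,6.6,5,-1.2,6],[-18.7,6.6,5,-1.35,6],[-18.7,6.6,5,-1.5,6],[-18.7,6.6,5,-1.65,6],[-18.7,6.6,5,-1.8,6],[-18.7,6.6,5,-1.815,6],[-18.7,6.6,5,-1.815,6],[-18.7,6.6,5,-1.815,6]]'
python3 - <<'E'
from h import *
p,d,P=cloud("wrist"); save("w6",p,1.2); np.savez("/tmp/w6",p=p,P=P)
Q=P.reshape(-1,3)
for n,z0,z1 in(("grip",78,92),("walls",42,50)):
    m=(Q[:,2]>z0)&(Q[:,2]<z1)&(np.hypot(Q[:,0]-423,Q[:,1]+182)<70)
    print(n,m.sum(),[np.round(a,1) for a in cv2.minAreaRect(Q[m][:,:2].astype(np.float32))],np.median(Q[m],0).round(1), np.percentile(Q[m],[1,99],axis=0).round(1).tolist())
rows((423,-186,150,103))
E
```

```text
time: 18.55
tool_pos: [423.2, -181.4, 200.3]
tcp_rot: [-179.9, -0.1, 102.8]
ft_force: [-0.3, -0.3, 1.0]
finger_gap: 59.9
grip_force: 0.0
grip 2141 [array([ 422.1, -186.1]), array([30. , 43.6]), np.float64(12.6)] [ 421.9 -184.5   83.6] [[405.3, -207.8, 80.0], [438.6, -163.8, 85.1]]
walls 1598 [array([ 422.4, -178.7]), array([37.9, 92.3]), np.float64(13.1)] [ 423.8 -154.7   45.8] [[395.6, -219.9, 43.9], [448.3, -131.5, 49.8]]
at [ 423.3 -181.5  200.6] [-180.    -0.   102.8] t 18.6 gap 59.9
(423, -186, 150, 103) -> [-0.43, -0.13, 5.06] -0.003
```

View pics/w6.png

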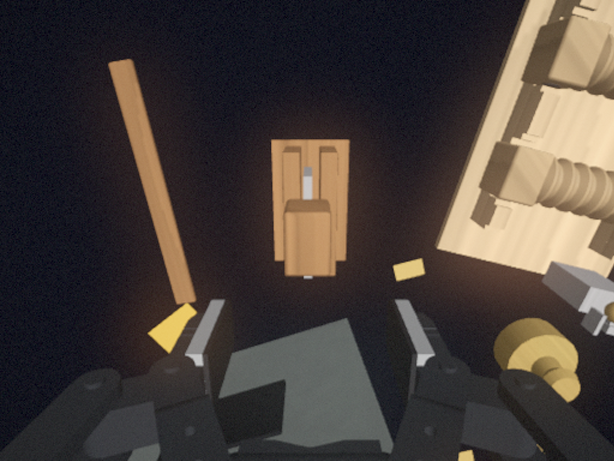

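The comb hangs in the rack (image 310,240), green decoy elsewhere. The grip top reads z 84, so comb_grip is at 65 as specified, centred at (422,-186). Pinching it now.

```bash
python3 -m crank '[[-0.42,-0.22,3,0,6],[-0.42,-0.22,6,0,6],[-0.42,-0.22,9,0,6],[-0.42,-0.22,11,0,6],[-0.42,-0.22,12.2,0,6],[-0.42,-0.22,12.8,0,6],[-0.42,-0.22,12.8,0,6],[-0.42,-0.22,12.8,0,6]]'
python3 -m crank '[[0,0,0,0,2],[0,0,0,0,2],[0,0,0,0,2],[0,0,0,0,2],[0,0,0,0,2],[0,0,0,0,2],[0,0,0,0,2]]' 60
python3 -c "
from h import *
rows((0,0,0,0))"
python3 -m crank '[[0,0,-1,0,2],[0,0,-2,0,2],[0,0,-4,0,2],[0,0,-6,0,2],[0,0,-9,0,2],[0,0,-12,0,2],[0,0,-12,0,2],[0,0,-12,0,2]]'
python3 - <<'E'
from h import *
p,d,P=cloud("wrist"); save("w7",p,1.2); np.savez("/tmp/w7",p=p,P=P)
rows((612,-39.7,160,179.5))
E
```

```text
time: 19.4
tool_pos: [423.1, -186.6, 74.2]
tcp_rot: [179.9, 0.1, 103.0]
ft_force: [0.1, -0.4, 0.0]
finger_gap: 60.0
grip_force: 0.0
time: 20.1
tool_pos: [423.1, -186.7, 74.2]
tcp_rot: [179.9, 0.1, 103.0]
ft_force: [-0.9, 0.4, 6.4]
finger_gap: 29.2
grip_force: 60.1
at [ 423.1 -186.7   74.2] [1.799e+02 1.000e-01 1.030e+02] t 20.1 gap 29.2
(0, 0, 0, 0) -> [27.71, -37.03, 7.42] 1.798
time: 20.9
tool_pos: [422.9, -186.5, 194.3]
tcp_rot: [179.9, 0.1, 103.0]
ft_force: [-0.2, 0.4, -3.1]
finger_gap: 29.5
grip_force: 59.4
at [ 422.1 -186.1  193. ] [-180.   -0.  103.] t 20.9 gap 29.2
(612, -39.7, 160, 179.5) -> [9.99, 21.79, 3.3] -1.335
```

View pics/w7.png

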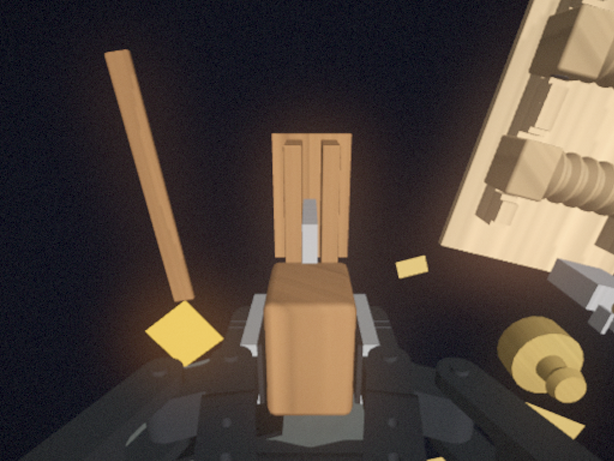

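```bash
cat > ph.py <<'E'
from h import *
from scr import fit
from scipy.optimize import least_squares
def mid(P,g):
    c,a,L,X=fit(P,g,r=70,zlo=48,zhi=66); n=np.array([-a[1],a[0]])
    # axis direction & offset from the topmost strip: fit cylinder cross-section on ridges+head
    m0=c+3*a; t=(X[:,:2]-m0)@a; w=(X[:,:2]-m0)@n
    k=(abs(t)<38)&(abs(w)<7)
    f=lambda q:q[0]+q[1]*np.cos(2*np.pi*(t[k]-q[2])/12)+q[3]*(w[k]-q[4])**2-X[k,2]
    r=least_squares(f,[58,1.5,0,-.03,0],loss="soft_l1").x
    return m0+r[2]*a, r.round(2), np.degrees(np.arctan2(a[1],a[0])).round(2), m0.round(1)
if __name__=="__main__":
    for s in("w4","w5"):
        P=np.load(f"/tmp/{s}.npz")["P"]
        for g in((609,-39),(609,-118)):
            if s=="w4" and g[1]<-60: continue
            print(s,*mid(P,g))
    P=np.load("/tmp/w7.npz")["P"]; s=dict(p=np.array([422.5,-186.3,193.6]))
    M=R.from_euler("xyz",[180,0,103],degrees=True).as_matrix(); Q=(P.reshape(-1,3)-s["p"])@M
    m=(Q[:,2]<-4)&(Q[:,2]>-20)&(abs(Q[:,1])<20)&(abs(Q[:,0])<40); X=Q[m]; print("grip top tool z",np.median(X[:,2]),cv2.minAreaRect(X[:,:2].astype(np.float32)),len(X))
    m=(Q[:,2]>10)&(Q[:,2]<45)&(abs(Q[:,1])<8)&(abs(Q[:,0])<60); X=Q[m]; print("leaf",len(X),np.percentile(X[:,0],[1,50,99]),np.percentile(X[:,2],[1,99]),np.median(X[:,1]))
E
python3 ph.py
```

```text
w4 [611.23079012 -38.79388849] [ 5.748e+01  2.100e+00 -7.200e-01 -3.000e-02  8.000e-02] 0.29 [611.9 -38.8]
w5 [611.19319072 -39.86708903] [ 5.762e+01  2.050e+00 -7.100e-01 -3.000e-02  1.020e+00] -0.16 [611.9 -39.9]
w5 [ 609.64115015 -117.64398576] [ 5.755e+01  1.990e+00 -8.900e-01 -3.000e-02  7.000e-02] -1.06 [ 610.5 -117.7]
grip top tool z -10.208354616294573 ((-0.09495735168457031, -0.1876220703125), (44.81089401245117, 39.969383239746094), 0.9118130803108215) 8708
leaf 1047 [21.11962106 23.87989721 37.86250734] [10.4418159  43.87593317] -0.34721506935519697
```

```bash
python3 -m crank '[[0.8,1.7,0,-0.1,2],[1.8,3.9,0,-0.25,2],[3,6.5,0,-0.4,2],[4.2,9,0,-0.54,2],[5.4,11.5,0,-0.68,2],[6.6,14.2,0,-0.82,2],[7.7,16.6,0,-0.96,2],[8.7,18.8,0,-1.1,2],[9.5,20.5,0,-1.24,2],[10.1,21.7,0,-1.34,2],[10.1,21.7,0,-1.344,2],[10.1,21.7,1.5,-1.344,2],[10.1,21.7,3,-1.344,2],[10.1,21.7,4.3,-1.344,2],[10.1,21.7,4.3,-1.344,2],[10.1,21.7,4.3,-1.344,2],[10.1,21.7,4.3,-1.344,2]]'
python3 - <<'E'
from h import *
import time
p,d,P=cloud("wrist"); np.savez("/tmp/w8",p=p,P=P); save("w8",p,1.2)
p2,_,P2=cloud("side"); np.savez("/tmp/s8",p=p2,P=P2)
rows((611.2,-38.8,128,180))
E
```

```text
time: 22.65
tool_pos: [611.4, -39.2, 150.8]
tcp_rot: [-180.0, 0.1, 180.0]
ft_force: [0.8, -0.6, -1.2]
finger_gap: 29.0
grip_force: 59.5
at [611.7 -39.2 151.2] [-1.8e+02  1.0e-01  1.8e+02] t 22.8 gap 29.4
(611.2, -38.8, 128, 180) -> [0.05, 0.04, 2.32] -0.0
```

View pics/w8.png

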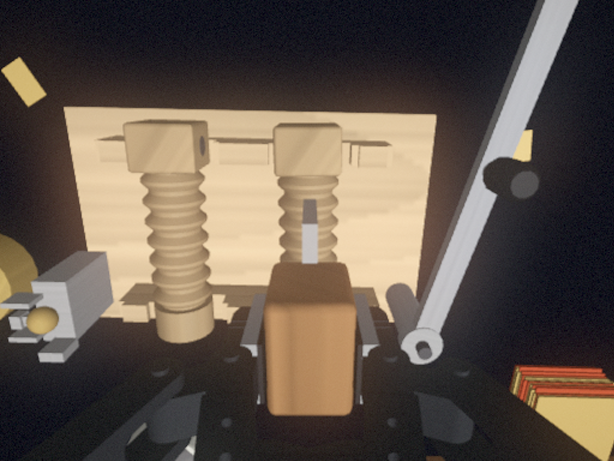

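The comb leaf (image 310,235) is lined up over the left screw, parallel to it. I'll lower with force watch.

```bash
python3 -m crank '[[0.04,0.04,0.8,0,2],[0.04,0.04,1.5,0,2],[0.04,0.04,2,0,2],[0.04,0.04,2.3,0,2],[0.04,0.04,2.4,0,2],[0.04,0.04,2.4,0,2]]'
for i in 1 2 3; do python3 -m crank '[[0,0,0.05,0,2],[0,0,0.1,0,2],[0,0,0.1,0,2]]' | grep -E "tool_pos|force"; done
```

```text
time: 23.35
tool_pos: [610.6, -38.5, 125.9]
tcp_rot: [180.0, -0.0, -180.0]
ft_force: [0.2, 0.4, -1.5]
finger_gap: 29.3
grip_force: 59.5
tool_pos: [610.8, -38.6, 125.3]
ft_force: [1.0, 1.0, -2.0]
grip_force: 59.5
tool_pos: [610.6, -38.5, 124.0]
ft_force: [0.1, 0.3, -1.6]
grip_force: 59.5
tool_pos: [610.8, -38.6, 123.7]
ft_force: [-3.0, -0.1, 3.9]
grip_force: 60.2
```

```bash
for i in 1 2; do python3 -m crank '[[0.03,0,0.03,0,2],[0.05,0,0.05,0,2],[0.05,0,0.05,0,2],[0.05,0,0.05,0,2]]' | grep -E "tool_pos|force|time"; done
```

```text
time: 24.65
tool_pos: [610.8, -38.6, 123.6]
ft_force: [-2.3, -0.1, 5.3]
grip_force: 60.4
time: 25.05
tool_pos: [610.7, -38.6, 123.6]
ft_force: [-1.7, 0.7, 7.2]
grip_force: 60.6
```

```bash
python3 -m crank '[[0.02,0,0.02,0,2],[0.02,0,0.04,0,2],[0.02,0,0.04,0,2],[0.02,0,0.04,0,2],[0.02,0,0.04,0,2],[0.02,0,0.04,0,2]]' | grep -E "tool_pos|force|rot"
cat > tilt.py <<'E'
from h import *
s=sense(); p,d,P=cloud("wrist")
M=R.from_euler("xyz",s["tcp_rot"],degrees=True).as_matrix(); Q=(P.reshape(-1,3)-s["tool_pos"])@M
k=(abs(Q[:,0])<17)&(abs(Q[:,1])<10)&(Q[:,2]<0)&(Q[:,2]>-25); X=Q[k]
A=np.c_[X[:,:2],np.ones(len(X))]; c=np.linalg.lstsq(A,X[:,2],rcond=None)[0]; print("grip top in tool: slopes deg",np.degrees(c[:2]).round(2),"z",c[2].round(2),len(X))
E
python3 tilt.py
```

```text
tool_pos: [610.7, -38.6, 123.6]
tcp_rot: [-180.0, 0.2, -180.0]
ft_force: [-2.3, 0.3, 9.0]
grip_force: 60.8
grip top in tool: slopes deg [-0.14  0.05] z -9.77 3695
```

```bash
python3 -m crank '[[0,0,-1,0,2],[0,0,-2,0,2],[0,0,-3,0,2],[0.05,-1.5,-3,0,2],[0.1,-4,-3,0.01,2],[0.15,-6.5,-3,0.0175,2],[0.15,-7.9,-3,0.0175,2],[0.15,-7.9,-3,0.0175,2],[0.15,-7.9,-3,0.0175,2]]'
python3 tilt.py; python3 -c "
from h import *
rows((609.2,-117.6,125,179))"
```

```text
time: 26.6
tool_pos: [607.8, -117.7, 151.5]
tcp_rot: [180.0, -0.0, 179.0]
ft_force: [-0.5, 0.1, -1.2]
finger_gap: 29.1
grip_force: 59.6
grip top in tool: slopes deg [ 0.08 -0.16] z -9.74 3704
at [ 607.9 -117.1  151.5] [180.  -0. 179.] t 26.6 gap 29.1
(609.2, -117.6, 125, 179) -> [-0.13, -0.05, 2.65] 0.0
```

```bash
python3 -m crank '[[-0.13,-0.03,0.8,0,2],[-0.13,-0.03,1.5,0,2],[-0.13,-0.03,2,0,2],[-0.13,-0.03,2.4,0,2],[-0.13,-0.03,2.5,0,2],[-0.13,-0.03,2.6,0,2],[-0.13,-0.03,2.6,0,2]]'
for i in 1 2; do python3 -m crank '[[0,0,0.05,0,2],[0,0,0.1,0,2],[0,0,0.1,0,2]]' | grep -E "tool_pos|force"; done
```

```text
time: 27.35
tool_pos: [609.3, -117.9, 125.8]
tcp_rot: [-180.0, 0.0, 179.0]
ft_force: [1.3, 0.5, -1.7]
finger_gap: 29.1
grip_force: 59.6
tool_pos: [609.3, -118.0, 124.8]
ft_force: [1.3, 0.5, -2.2]
grip_force: 59.6
tool_pos: [609.3, -117.9, 123.8]
ft_force: [0.2, -0.7, -0.6]
grip_force: 59.8
```

```bash
for i in 1 2; do python3 -m crank '[[0,0,0.05,0,2],[0,0,0.08,0,2],[0,0,0.08,0,2]]' | grep -E "tool_pos|force"; done; python3 -m crank '[[0,0,0.03,0,2],[0,0,0.03,0,2],[0,0,0.03,0,2],[0,0,0.03,0,2],[0,0,0.03,0,2],[0,0,0.03,0,2]]'; python3 tilt.py
python3 -c "
from h import *
rows((422.5,-186.3,193.6,103))"
```

```text
tool_pos: [609.5, -117.9, 123.7]
ft_force: [-2.7, 1.0, 5.5]
grip_force: 60.4
tool_pos: [609.6, -117.9, 123.6]
ft_force: [-5.8, 0.9, 10.3]
grip_force: 61.1
time: 29.15
tool_pos: [609.7, -118.0, 123.6]
tcp_rot: [-180.0, 0.1, 179.0]
ft_force: [-5.9, 0.6, 12.5]
finger_gap: 29.4
grip_force: 61.3
grip top in tool: slopes deg [-0.19 -0.21] z -9.76 3686
at [ 609.6 -118.   123.6] [-1.80e+02  1.00e-01  1.79e+02] t 29.2 gap 29.1
(422.5, -186.3, 193.6, 103) -> [18.59, -7.15, -7.0] 1.327
```

```bash
python3 -m crank '[[0,0,-1,0,2],[0,0,-3,0,2],[0,0,-5,0,2],[0.5,-0.2,-7.2,0,2],[1.8,-0.7,-7.2,0.1,2],[4,-1.4,-7.2,0.24,2],[6.5,-2.3,-7.2,0.38,2],[9,-3.2,-7.2,0.52,2],[11.5,-4.1,-7.2,0.66,2],[14,-5,-7.2,0.8,2],[16,-5.8,-7.2,0.94,2],[17.6,-6.4,-7.2,1.08,2],[18.4,-6.7,-7.2,1.22,2],[18.7,-6.8,-7.2,1.327,2],[18.7,-6.8,-7.2,1.327,2],[18.7,-6.8,-7.2,1.327,2],[18.7,-6.8,-7.2,1.327,2]]'
python3 - <<'E'
from h import *
s=sense(); p,d,P=cloud("wrist"); Q=P.reshape(-1,3)
m=(Q[:,2]>43)&(Q[:,2]<49)&(np.hypot(Q[:,0]-422,Q[:,1]+178)<65); X=Q[m]
a=np.radians(103); ax=np.array([np.cos(a),np.sin(a)]); n=np.array([-ax[1],ax[0]])
t=(X[:,:2]-[422,-178])@ax; w=(X[:,:2]-[422,-178])@n
print(np.histogram(w,np.arange(-24,25,2)),np.percentile(t,[1,99]),len(X))
m=(Q[:,2]>100)&(Q[:,2]<165)&(np.hypot(Q[:,0]-s["tool_pos"][0],Q[:,1]-s["tool_pos"][1])<42); X=Q[m]; w=(X[:,:2]-[422,-178])@n; t=(X[:,:2]-[422,-178])@ax
k=t>20; print("leaf w",np.percentile(w[k],[2,50,98]),k.sum(),t.max())
rows((421.6,-182.5,74,103))
E
```

```text
time: 30.9
tool_pos: [421.4, -182.6, 193.9]
tcp_rot: [180.0, 0.0, 103.1]
ft_force: [0.2, -0.2, -2.3]
finger_gap: 29.1
grip_force: 59.5
(array([  0,   0, 114, 214, 226, 220, 221, 222, 119,   0,   0,   0,   0,
         0,   0,  66, 252, 205, 229, 215, 229,  93,   0,   0]), array([-24, -22, -20, -18, -16, -14, -12, -10,  -8,  -6,  -4,  -2,   0,
         2,   4,   6,   8,  10,  12,  14,  16,  18,  20,  22,  24])) [-32.35574275  44.90108345] 2625
leaf w [-0.65262489  2.40207158  5.0329178 ] 205 34.047457520318716
at [ 421.4 -182.5  193.8] [180.   -0.  103.1] t 30.9 gap 29.4
(421.6, -182.5, 74, 103) -> [-0.0, 0.02, 11.98] 0.002
```

The slot centre is 2.2 mm off the leaf, so I'll correct that and lower.

```bash
python3 -m crank '[[0,0.22,0,0,2],[0,0.22,2,0,2],[0,0.22,4.5,0,2],[0,0.22,6.5,0,2],[0,0.22,8.5,0,2],[0,0.22,10,0,2],[0,0.22,11,0,2],[0,0.22,11.6,0,2],[0,0.22,11.9,0,2],[0,0.22,11.9,0,2]]'
```

```text
time: 31.95
tool_pos: [423.5, -182.2, 75.0]
tcp_rot: [180.0, 0.0, 103.0]
ft_force: [0.0, 0.2, -1.9]
finger_gap: 29.1
grip_force: 59.5
```

```bash
python3 -m crank '[[0,0,0.06,0,2],[0,0,0.1,0,2],[0,0,0.1,0,2]]'
python3 -m crank '[[0,0,0,0,2.9],[0,0,0,0,3.5],[0,0,0,0,5],[0,0,0,0,6],[0,0,0,0,6],[0,0,-2,0,6],[0,0,-5,0,6],[0,0,-9,0,6],[0,0,-12.6,0,6],[0,0,-12.6,0,6],[0,0,-12.6,0,6]]'
python3 - <<'E'
from h import *
p,d,P=cloud("wrist"); Q=P.reshape(-1,3)
m=(Q[:,2]>78)&(Q[:,2]<95)&(np.hypot(Q[:,0]-423,Q[:,1]+182)<40); print(m.sum(),np.median(Q[m][:,2]),cv2.minAreaRect(Q[m][:,:2].astype(np.float32)))
p,d,P=cloud("top"); Q=P.reshape(-1,3)
for b in((440,690,0,120,66,76),(540,590,30,75,92,110)):
    m=(Q[:,0]>b[0])&(Q[:,0]<b[1])&(Q[:,1]>b[2])&(Q[:,1]<b[3])&(Q[:,2]>b[4])&(Q[:,2]<b[5]); X=Q[m]; print(cv2.minAreaRect(X[:,:2].astype(np.float32)),X[:,2].max())
for s in("w4","w5"):
    Q=np.load(f"/tmp/{s}.npz")["P"].reshape(-1,3)
    for b in((440,690,0,120,60,76),(530,600,25,90,96,110),(640,690,0,50,73,86)):
        m=(Q[:,0]>b[0])&(Q[:,0]<b[1])&(Q[:,1]>b[2])&(Q[:,1]<b[3])&(Q[:,2]>b[4])&(Q[:,2]<b[5]); X=Q[m]; print(s,len(X),cv2.minAreaRect(X[:,:2].astype(np.float32)) if len(X)>3 else 0,X[:,:2].mean(0))
rows((559,70,200,0))
E
```

```text
time: 32.25
tool_pos: [423.6, -182.3, 74.3]
tcp_rot: [180.0, 0.0, 103.0]
ft_force: [-0.2, -0.1, -0.8]
finger_gap: 29.1
grip_force: 59.5
time: 33.35
tool_pos: [423.9, -182.5, 200.9]
tcp_rot: [179.9, 0.1, 103.0]
ft_force: [0.1, 0.0, -0.1]
finger_gap: 59.9
grip_force: 0.0
2186 83.57720343810696 ((422.8377380371094, -181.7340545654297), (29.677513122558594, 43.81956100463867), 13.926448822021484)
((567.0502319335938, 50.86991500854492), (22.055503845214844, 226.6288604736328), 76.63650512695312) 75.93004881651973
((563.580322265625, 52.87977981567383), (14.969724655151367, 14.326608657836914), 3.32645583152771) 109.65014155590688
w4 2497 ((588.92333984375, 44.5362663269043), (23.82010269165039, 181.9945068359375), 77.18053436279297) [612.31664084  40.28140163]
w4 302 ((565.3800659179688, 53.04633331298828), (17.565153121948242, 16.517452239990234), 68.87633514404297) [566.14731759  52.00520774]
w4 122 ((665.0061645507812, 26.97438621520996), (20.001649856567383, 21.90601921081543), 7.978595733642578) [666.10853651  26.65587825]
w5 3648 ((570.7894287109375, 53.84789276123047), (24.153884887695312, 222.06451416015625), 74.01138305664062) [586.88811453  45.87431489]
w5 311 ((565.5864868164062, 52.474273681640625), (17.097185134887695, 15.825535774230957), 55.1097412109375) [565.99266433  51.17054273]
w5 144 ((666.3099975585938, 27.324951171875), (22.110366821289062, 21.858625411987305), 23.672391891479492) [666.47412675  26.12948276]
at [ 422.7 -181.8  198.6] [-1.799e+02 -1.000e-01  1.030e+02] t 33.5 gap 60.0
(559, 70, 200, 0) -> [21.48, 18.94, -0.14] 1.797
```

The comb is hung (grip top z 83.6). Next I'll grip the keeper knob and swing it along its arc: pivot (666,26.5), knob (565.5,52.7), radius 104, which agrees with the given 105.

```bash
python3 -m crank '[[4,4,0,0.1,5],[19.6,19.2,0,0.227,5],[19.6,19.2,0,0.227,5],[19.6,19.2,0,0.227,5],[19.6,19.2,0,0.227,5],[19.6,19.2,0,0.227,5],[19.6,19.2,0,0.227,5],[19.6,19.2,0,0.227,5],[19.6,19.2,2,0.227,5],[19.6,19.2,4,0.227,5],[19.6,19.2,6,0.227,5],[19.6,19.2,8,0.227,5],[19.6,19.2,9.4,0.227,5],[19.6,19.2,10,0.227,5],[19.6,19.2,10,0.227,5],[19.6,19.2,10,0.227,5]]'
python3 -m crank '[[0,0,0,0,1.2],[0,0,0,0,1.2],[0,0,0,0,1.2],[0,0,0,0,1.2],[0,0,0,0,1.2],[0,0,0,0,1.2],[0,0,0,0,1.2],[0,0,0,0,1.2]]' 30
python3 - <<'E'
from h import *
rows((0,0,0,90))
s=sense(); M=R.from_euler("xyz",[180,0,s["tcp_rot"][2]],degrees=True).as_matrix()
piv=np.array([666,26.5]); k=s["tool_pos"][:2]; r=np.hypot(*(k-piv)); th0=np.arctan2(-(k-piv)[0],-(k-piv)[1]); print("r",r,"th",th0)
for th in [1.7,1.5,1.3,1.1,.9,.7,.5,.35,.2,.1,.0,-.02]:
    q=piv+105*np.array([-np.sin(th-.0),-np.cos(th)]); d=M.T@np.r_[q-k,0]/10; print(th,q.round(0),d.round(2)[:2])
E
```

```text
time: 35.05
tool_pos: [566.8, 51.7, 100.6]
tcp_rot: [179.9, 0.0, 90.0]
ft_force: [0.3, -0.1, -0.2]
finger_gap: 50.2
grip_force: 0.0
time: 35.85
tool_pos: [564.8, 52.7, 100.7]
tcp_rot: [-179.8, -0.0, 90.0]
ft_force: [-13.5, 1.2, 12.4]
finger_gap: 16.5
grip_force: 29.4
at [564.8  52.7 100.7] [-179.8   -0.    90. ] t 35.9 gap 16.5
(0, 0, 0, 90) -> [-5.27, -56.48, 10.07] 0.0
r 104.53359930925144 th 1.8239239176843765
1.7 [562.  40.] [-1.26 -0.29]
1.5 [561.  19.] [-3.36 -0.35]
1.3 [565.  -2.] [-5.43  0.  ]
1.1 [572. -21.] [-7.38  0.76]
0.9 [584. -39.] [-9.14  1.9 ]
0.7 [598. -54.] [-10.65   3.36]
0.5 [616. -66.] [-11.83   5.09]
0.35 [630. -72.] [-12.48   6.52]
0.2 [645. -76.] [-12.91   8.03]
0.1 [656. -78.] [-13.07   9.07]
0.0 [666. -78.] [-13.12  10.12]
-0.02 [668. -78.] [-13.12  10.33]
```

```bash
python3 -m crank '[[-0.5,-0.3,0,0,1.2],[-1.2,-0.4,0,0,1.2],[-2.2,-0.48,0,0,1.2],[-3.3,-0.48,0,0,1.2],[-4.3,-0.38,0,0,1.2],[-5.35,-0.13,0,0,1.2],[-6.35,0.18,0,0,1.2],[-7.3,0.63,0,0,1.2],[-8.2,1.15,0,0,1.2],[-9.06,1.77,0,0,1.2],[-9.85,2.45,0,0,1.2],[-10.57,3.23,0,0,1.2],[-11.2,4.05,0,0,1.2],[-11.75,4.96,0,0,1.2],[-12.15,5.7,0,0,1.2],[-12.4,6.39,0,0,1.2],[-12.4,6.39,0,0,1.2]]'
python3 - <<'E'
from h import *
s=sense(); piv=np.array([666,26.5]); v=s["tool_pos"][:2]-piv; print(np.hypot(*v),np.arctan2(-v[0],-v[1]),s["tool_pos"],s["finger_gap"])
E
```

```text
time: 37.55
tool_pos: [630.0, -75.7, 100.1]
tcp_rot: [-179.9, 0.2, 89.9]
ft_force: [-5.4, -11.8, 3.2]
finger_gap: 16.7
grip_force: 29.9
108.36056559386458 0.3381807874229543 [630.04905585 -75.7230003  100.14269005] 16.67159404791673
```

```bash
python3 -m crank '[[-0.3,0.7,0,0,1.2],[-0.43,1.45,0,0,1.2],[-0.5,1.9,0,0,1.2],[-0.57,2.4,0,0,1.2],[-0.6,2.8,0,0,1.2],[-0.6,2.8,0,0,1.2]]'
```

```text
time: 38.15
tool_pos: [657.8, -80.1, 100.1]
tcp_rot: [-179.9, 0.1, 90.0]
ft_force: [-4.7, -7.2, 3.0]
finger_gap: 16.9
grip_force: 30.5
```

```bash
for i in 1 2; do python3 -m crank '[[-0.03,0.15,0,0,1.2],[-0.03,0.3,0,0,1.2],[-0.03,0.3,0,0,1.2]]' | grep -E "tool_pos|ft"; done
```

```text
tool_pos: [661.2, -80.1, 100.1]
ft_force: [-1.7, -5.5, 0.0]
tool_pos: [663.9, -80.0, 100.1]
ft_force: [-4.1, -6.6, 3.4]
```

```bash
for i in 1 2; do python3 -m crank '[[0,0.1,0,0,1.2],[0,0.2,0,0,1.2],[0,0.2,0,0,1.2]]' | grep -E "tool_pos|ft"; done
```

```text
tool_pos: [664.1, -80.0, 100.0]
ft_force: [-14.3, -5.5, 9.3]
tool_pos: [664.4, -80.1, 99.9]
ft_force: [-24.6, -5.3, 15.9]
```

```bash
python3 -m crank '[[0,-0.2,0,0,1.6],[0,-0.2,0,0,3],[0,-0.2,0,0,4.5],[0,-0.2,0,0,5],[0,-0.2,-1,0,5],[0,-0.2,-4,0,5],[0,-0.2,-9,0,6],[0,-0.2,-14,0,6],[0,-0.2,-15,0,6],[0,-0.2,-15,0,6],[0,-0.2,-15,0,6]]'
python3 - <<'E'
from h import *
from scr import fit
s=sense()
for n in("wrist","top"):
    p,d,P=cloud(n); Q=P.reshape(-1,3); np.savez("/tmp/k_"+n,p=p,P=P)
    for b in((640,690,-200,30,66,76),(630,700,-110,-50,96,108)):
        m=(Q[:,0]>b[0])&(Q[:,0]<b[1])&(Q[:,1]>b[2])&(Q[:,1]<b[3])&(Q[:,2]>b[4])&(Q[:,2]<b[5]); X=Q[m]; print(n,len(X),cv2.minAreaRect(X[:,:2].astype(np.float32)) if len(X)>3 else 0)
P=np.load("/tmp/k_top.npz")["P"]
for g in((575,384),(632.7,252)): c,a,L,X=fit(P,g); print(c.round(1),np.degrees(np.arctan2(a[1],a[0])).round(1),L,"mid",c+3*a)
rows((636,251,250,-18.5))
E
```

```text
time: 40.45
tool_pos: [666.0, -78.5, 249.2]
tcp_rot: [-180.0, -0.0, 90.0]
ft_force: [-0.5, 0.4, -0.5]
finger_gap: 59.7
grip_force: 0.0
wrist 3521 ((658.9194946289062, -85.01129150390625), (230.24732971191406, 33.35794448852539), 89.15533447265625)
wrist 341 ((663.2591552734375, -77.69931030273438), (17.54331398010254, 17.266435623168945), 73.70807647705078)
top 217 ((661.9471435546875, -97.26543426513672), (204.90347290039062, 24.31321144104004), 84.71381378173828)
top 3 0
[574.7 383.3] -17.3 129.67549263561511 mid [577.53665814 382.40039058]
[631.9 251.2] -18.9 129.01893147012248 mid [634.77165071 250.22618744]
at [665.1 -78.4 247.1] [-179.8   -0.    90. ] t 40.5 gap 60.0
(636, 251, 250, -18.5) -> [32.94, -2.92, -0.29] 1.893
```

The keeper is shut (bar at 89°, along the tray's −y) and held. Next is the coarse screw UR, measuring the flap's orientation at the same time.

```bash
python3 -m crank '[[4,-0.4,0,0.1,6],[9,-0.8,0,0.25,6],[14,-1.3,0,0.4,6],[19,-1.7,0,0.55,6],[24,-2.2,0,0.7,6],[28,-2.6,0,0.85,6],[32.9,-3,0,1,6],[32.9,-3,2,1.15,6],[32.9,-3,4,1.3,6],[32.9,-3,6,1.45,6],[32.9,-3,8,1.6,6],[32.9,-3,9,1.75,6],[32.9,-3,10,1.89,6],[32.9,-3,10,1.89,6],[32.9,-3,10,1.89,6],[32.9,-3,10,1.89,6]]'
python3 - <<'E'
from h import *
from scr import fit
rows((635,250.3,28,-18.7))
p,d,P=cloud("wrist"); 
c,a,L,X=fit(P,(632,251)); print(c.round(1),np.degrees(np.arctan2(a[1],a[0])).round(1),L,"mid",c+3*a)
Z=np.load("/tmp/k_top.npz"); p,P=Z["p"].astype(int),Z["P"]; z=P[...,2]
br=(p.min(-1)>150)&(z>185)&(z<215)&(P[...,1]<-250)
n,l,st,cc=cv2.connectedComponentsWithStats(br.astype(np.uint8)); k=1+st[1:,4].argmax(); X=P[l==k]; print(st[k],[np.round(v,1) for v in cv2.minAreaRect(X[:,:2].astype(np.float32))],X.mean(0))
E
```

```text
time: 42.15
tool_pos: [636.4, 250.3, 149.9]
tcp_rot: [180.0, 0.0, -18.1]
ft_force: [-0.4, 0.3, 0.8]
finger_gap: 59.9
grip_force: 0.0
at [636.4 250.3 149.9] [180.    0.  -18.1] t 42.1 gap 59.9
(635, 250.3, 28, -18.7) -> [-0.13, 0.05, 12.19] 0.01
[633.4 251.9] -18.1 127.90176076462143 mid [636.29109472 250.99369834]
[ 345  166  107  106 5575] [array([ 448.4, -415.9]), array([199.5, 200.6]), np.float64(32.3)] [ 446.2782063  -412.83411967  199.34654901]
```

```bash
python3 -m crank '[[0,-0.05,4,0,6],[0,-0.05,7,0,6],[0,-0.05,9.5,0,6],[0,-0.05,11,0,6],[0,-0.05,11.7,0,6],[0,-0.05,12.1,0,6],[0,-0.05,12.1,0,6],[0,-0.05,12.1,0,6]]'
python3 -m crank '[[0,0,0,0,2.5],[0,0,0,0,2.5],[0,0,0,0,2.5],[0,0,0,0,2.5],[0,0,0,0,2.5],[0,0,0,0,2.5],[0,0,0,0,2.5]]' 60
python3 -m crank '[[0,0,-1,0,2.5],[0,0,-2,0,2.5],[0,0,-4,0,2.5],[0,0,-7,0,2.5],[0,0,-11,0,2.5],[0,0,-15,0,2.5],[0,0,-19,0,2.5],[0,0,-23,0,2.5],[0,0,-27,0,2.5],[0,0,-28,0,2.5],[0,0,-28,0,2.5],[0,0,-28,0,2.5]]'
python3 - <<'E'
from h import *
rows((448.5,-415.7,310,32.3))
Z=np.load("/tmp/k_top.npz"); p,P=Z["p"].astype(int),Z["P"]; z=P[...,2]
g=p.min(-1); m=(z>185)&(z<215)&(P[...,1]<-250)
print(np.percentile(g[m],[5,25,50,75,95]))
for T in(170,185,195):
    br=(m&(g>T)).astype(np.uint8); br=cv2.morphologyEx(br,cv2.MORPH_OPEN,np.ones((5,5)))
    n,l,st,cc=cv2.connectedComponentsWithStats(br); k=1+st[1:,4].argmax(); X=P[l==k]; print(T,st[k],[np.round(v,1) for v in cv2.minAreaRect(X[:,:2].astype(np.float32))])
t=np.radians(32.4); u=np.array([np.cos(t),np.sin(t)]); v=np.array([-u[1],u[0]])
q=P[m][:,:2]-[448.5,-415.7]; gg=g[m]
for ax,o in((u,v),(v,u)):
    s=q@ax; w=abs(q@o)<40; print([int(np.median(gg[w&(abs(s-k)<3)])) for k in range(-96,97,6)])
E
```

```text
time: 43.0
tool_pos: [637.6, 251.1, 30.5]
tcp_rot: [-179.9, -0.1, -18.3]
ft_force: [-0.4, 0.3, -1.0]
finger_gap: 59.9
grip_force: 0.0
time: 43.7
tool_pos: [637.4, 251.1, 30.3]
tcp_rot: [-179.9, -0.1, -18.3]
ft_force: [-0.9, -0.5, 6.0]
finger_gap: 31.3
grip_force: 58.9
time: 44.9
tool_pos: [636.0, 250.6, 307.2]
tcp_rot: [179.9, 0.1, -18.3]
ft_force: [1.0, 0.7, -2.1]
finger_gap: 31.9
grip_force: 59.6
at [636.  250.6 307.2] [ 1.799e+02  1.000e-01 -1.830e+01] t 44.9 gap 31.9
(448.5, -415.7, 310, 32.3) -> [3.14, 69.15, -0.28] -0.883
[124. 166. 205. 209. 213.]
170 [ 362  180   73   76 3176] [array([ 448.8, -415.5]), array([160. , 136.2]), np.float64(32.3)]
185 [ 362  180   73   76 3147] [array([ 448.7, -415.1]), array([159.5, 134.5]), np.float64(31.9)]
195 [ 362  180   73   76 3136] [array([ 448.6, -415.2]), array([159. , 134.4]), np.float64(32.1)]
[166, 165, 163, 203, 209, 209, 209, 209, 209, 210, 209, 210, 210, 210, 209, 209, 209, 209, 209, 210, 209, 209, 209, 209, 209, 209, 209, 209, 209, 208, 165, 165, 168]
[166, 165, 165, 161, 114, 169, 207, 206, 207, 208, 209, 207, 208, 209, 208, 209, 209, 209, 210, 211, 211, 211, 211, 213, 213, 215, 214, 203, 165, 166, 166, 166, 167]
```

The flap measures 160 mm along the 32° direction (bin y). Its free edge is on the (+x,−y) side and its hinge on the opposite side. Carrying the screw along bin y to the slot.

```bash
python3 -m crank '[[0.1,1,0,0,2.5],[0.2,3,0,-0.03,2.5],[0.3,6.5,0,-0.08,2.5],[0.5,10.5,0,-0.13,2.5],[0.7,14.7,0,-0.18,2.5],[0.9,18.9,0,-0.24,2.5],[1.1,23.1,0,-0.3,2.5],[1.3,27.3,0,-0.35,2.5],[1.5,31.5,0,-0.4,2.5],[1.7,35.7,0,-0.46,2.5],[1.9,39.9,0,-0.51,2.5],[2.1,44.1,0,-0.56,2.5],[2.3,48.3,0,-0.62,2.5],[2.5,52.5,0,-0.67,2.5],[2.7,56.7,0,-0.72,2.5],[2.9,60.7,0,-0.78,2.5],[3.1,64,0,-0.83,2.5],[3.2,66.8,0,-0.883,2.5],[3.3,68.5,0,-0.883,2.5],[3.35,69.3,0,-0.883,2.5]]'
python3 -m crank '[[0,0,0,0,2.5],[0,0,0,0,2.5],[0,0,0,0,2.5],[0,0,0,0,2.5],[0,0,0,0,2.5]]'
python3 - <<'E'
from h import *
rows((450,-418,235,32.3))
E
```

```text
time: 46.9
tool_pos: [449.1, -418.5, 306.9]
tcp_rot: [-179.8, 0.0, 32.1]
ft_force: [-0.5, 1.0, -1.1]
finger_gap: 31.7
grip_force: 59.8
time: 47.4
tool_pos: [450.9, -417.0, 309.0]
tcp_rot: [180.0, -0.0, 32.3]
ft_force: [-0.0, 0.5, -1.8]
finger_gap: 31.8
grip_force: 59.8
at [ 450.9 -417.   309. ] [180.   -0.   32.3] t 47.4 gap 31.8
(450, -418, 235, 32.3) -> [-0.13, 0.04, 7.4] 0.0
```

```bash
python3 -m crank '[[0,0,2,0,2.5],[0,0,4,0,2.5],[0,0,6,0,2.5],[0,0,7,0,2.5],[0,0,8,0,2.5],[0,0,9,0,2.5],[0,0,10,0,2.5],[0,0,10,0,2.5]]'
python3 -m crank '[[0,0,1,0,2.5],[0,0,2,0,2.5],[0,0,3,0,2.5],[0,0,3.6,0,2.5],[0,0,4.1,0,2.5],[0,0,4.1,0,2.5]]'
```

```text
time: 48.2
tool_pos: [450.4, -417.5, 208.0]
tcp_rot: [-180.0, 0.0, 32.3]
ft_force: [-0.4, 1.0, 1.3]
finger_gap: 31.7
grip_force: 60.0
time: 48.8
tool_pos: [449.8, -416.9, 166.3]
tcp_rot: [-179.8, 0.0, 32.3]
ft_force: [-2.9, 2.1, 1.0]
finger_gap: 32.0
grip_force: 60.3
```

```bash
python3 -m crank '[[0,0,0,0,3.5],[0,0,0,0,4.5],[0,0,0,0,5.2],[0,0,0,0,5.2],[0,0,0,0,5.2],[0,0,0,0,5.2],[0,0,0,0,5.2],[0,0,0,0,5.2],[0,0,0,0,5.2],[0,0,0,0,5.2]]'
python3 - <<'E'
from h import *
p,d,P=cloud("wrist"); s=sense()
M=R.from_euler("xyz",s["tcp_rot"],degrees=True).as_matrix(); Q=(P.reshape(-1,3)-s["tool_pos"])@M
k=(abs(Q[:,1])<14)&(Q[:,0]>5)&(Q[:,0]<60); 
for x in range(5,60,5):
    j=k&(abs(Q[:,0]-x)<2.5); print(x,np.percentile(Q[j,2],[5,50,95]).round(0) if j.sum() else None)
save("w9",p,1.2)
E
```

```text
time: 49.8
tool_pos: [450.1, -416.8, 167.5]
tcp_rot: [-179.9, 0.0, 32.3]
ft_force: [-3.6, 6.4, 0.5]
finger_gap: 51.7
grip_force: 3.0
5 [45. 59. 79.]
10 [-57. -53.  67.]
15 [-61.  58.  78.]
20 [44. 59. 78.]
25 [45. 60. 78.]
30 [46. 60. 77.]
35 [45. 59. 77.]
40 [45. 59. 78.]
45 [45. 59. 78.]
50 [45. 60. 78.]
55 [45. 60. 78.]
```

The space between the fingers is empty, so the screw slid off. I'll rise and check that the flap closes.

```bash
python3 -m crank '[[0,0,-2,0,5.2],[0,0,-4.5,0,5.2],[0,0,-7,0,5.2],[0,0,-10,0,5.2],[0,0,-13.5,0,6],[0,0,-14,0,6],[0,0,-14,0,6]]'
python3 - <<'E'
from h import *
from scr import fit
p,d,P=cloud("wrist"); s=sense(); Q=P.reshape(-1,3)
m=(np.hypot(Q[:,0]-448.5,Q[:,1]+415.5)<60)&(Q[:,2]<240); A=np.c_[Q[m][:,:2]-[448.5,-415.5],np.ones(m.sum())]; print("flap plane",np.linalg.lstsq(A,Q[m][:,2],rcond=None)[0],m.sum())
p,d,P=cloud("top"); save("t9",p,1.5); np.savez("/tmp/t9",p=p,P=P)
c,a,L,X=fit(P,(575,384)); print(c.round(1),np.degrees(np.arctan2(a[1],a[0])).round(1),L,"mid",c+3*a,len(X))
rows((578,382.6,307,-17.5))
E
```

```text
time: 50.55
tool_pos: [451.4, -418.6, 310.4]
tcp_rot: [179.7, -0.1, 32.3]
ft_force: [0.8, 0.1, -0.7]
finger_gap: 60.2
grip_force: 0.0
flap plane [1.33826636e-03 2.27715497e-03 1.98791294e+02] 19719
[574.7 383.1] -17.3 129.63819240820854 mid [577.52734253 382.23156649] 535
at [ 450.4 -417.6  306.8] [-180.     0.    32.3] t 50.6 gap 60.0
(578, 382.6, 307, -17.5) -> [53.51, -60.84, -0.02] 0.869
```

```bash
python3 -m crank '[[2,-2.3,0,0.03,6],[5,-5.7,0,0.08,6],[53.5,-60.8,0,0.87,6],[53.5,-60.8,0,0.87,6],[53.5,-60.8,0,0.87,6],[53.5,-60.8,0,0.87,6],[53.5,-60.8,0,0.87,6],[53.5,-60.8,0,0.87,6],[53.5,-60.8,0,0.87,6],[53.5,-60.8,0,0.87,6],[53.5,-60.8,0,0.87,6],[53.5,-60.8,0,0.87,6],[53.5,-60.8,0,0.87,6],[53.5,-60.8,0,0.87,6],[53.5,-60.8,0,0.87,6],[53.5,-60.8,0,0.87,6],[53.5,-60.8,0,0.87,6],[53.5,-60.8,0,0.87,6],[53.5,-60.8,0,0.87,6],[53.5,-60.8,0,0.87,6]]'
python3 -m crank '[[0,0,0,0,6],[0,0,3,0,6],[0,0,7,0,6],[0,0,11,0,6],[0,0,15,0,6],[0,0,15,0,6],[0,0,15,0,6]]'
python3 - <<'E'
from h import *
from scr import fit
p,d,P=cloud("wrist"); 
c,a,L,X=fit(P,(575,384)); print(c.round(1),np.degrees(np.arctan2(a[1],a[0])).round(1),L,"mid",c+3*a)
rows((*(c+3*a).round(1),29,np.degrees(np.arctan2(a[1],a[0]))))
E
```

```text
time: 52.65
tool_pos: [578.0, 381.2, 306.5]
tcp_rot: [179.9, 0.1, -17.6]
ft_force: [0.3, 0.2, -0.9]
finger_gap: 59.6
grip_force: 0.0
time: 53.35
tool_pos: [578.2, 381.0, 158.5]
tcp_rot: [180.0, 0.0, -17.6]
ft_force: [0.4, 0.5, 1.6]
finger_gap: 60.1
grip_force: 0.0
[575.5 384.9] -17.0 128.72003786502714 mid [578.35535091 383.97982259]
at [579.4 381.9 160.8] [-1.799e+02 -1.000e-01 -1.760e+01] t 53.4 gap 60.1
(np.float64(578.4), np.float64(384.0), 29, np.float32(-17.013386)) -> [-0.16, -0.17, 13.18] -0.011
```

```bash
python3 -m crank '[[-0.1,-0.15,4,0,6],[-0.1,-0.15,7.5,0,6],[-0.1,-0.15,10,0,6],[-0.1,-0.15,11.8,0,6],[-0.1,-0.15,12.6,0,6],[-0.1,-0.15,13,0,6],[-0.1,-0.15,13,0,6],[-0.1,-0.15,13,0,6]]'
python3 -m crank '[[0,0,0,0,2.5],[0,0,0,0,2.5],[0,0,0,0,2.5],[0,0,0,0,2.5],[0,0,0,0,2.5],[0,0,0,0,2.5],[0,0,0,0,2.5]]' 60
python3 -m crank '[[0,0,-1,0,2.5],[0,0,-2,0,2.5],[0,0,-4,0,2.5],[0,0,-7,0,2.5],[0,0,-11,0,2.5],[0,0,-15,0,2.5],[0,0,-19,0,2.5],[0,0,-23,0,2.5],[0,0,-27,0,2.5],[0,0,-28,0,2.5],[0,0,-28,0,2.5],[0,0,-28,0,2.5]]'
python3 - <<'E'
from h import *
rows((450,-417.5,310,32.3))
E
```

```text
time: 54.2
tool_pos: [578.8, 384.5, 29.8]
tcp_rot: [-179.9, -0.1, -17.6]
ft_force: [0.2, 0.3, -0.3]
finger_gap: 59.7
grip_force: 0.0
time: 54.9
tool_pos: [578.5, 384.3, 29.4]
tcp_rot: [-179.9, -0.1, -17.6]
ft_force: [-0.8, -0.6, 5.9]
finger_gap: 31.9
grip_force: 58.9
time: 56.1
tool_pos: [577.3, 383.6, 306.2]
tcp_rot: [179.9, 0.1, -17.6]
ft_force: [0.4, -0.3, -2.5]
finger_gap: 31.7
grip_force: 59.6
at [577.3 383.6 306.2] [ 1.799e+02  1.000e-01 -1.760e+01] t 56.1 gap 31.7
(450, -417.5, 310, 32.3) -> [12.06, 80.21, -0.38] -0.87
```

```bash
python3 -m crank '[[0.2,1,0,0,2.5],[0.5,3.2,0,-0.03,2.5],[1,6.7,0,-0.07,2.5],[1.6,10.7,0,-0.12,2.5],[2.2,14.9,0,-0.16,2.5],[2.9,19.1,0,-0.21,2.5],[3.5,23.3,0,-0.25,2.5],[4.1,27.5,0,-0.3,2.5],[4.8,31.7,0,-0.34,2.5],[5.4,35.9,0,-0.39,2.5],[6,40.1,0,-0.43,2.5],[6.7,44.3,0,-0.48,2.5],[7.3,48.5,0,-0.53,2.5],[7.9,52.7,0,-0.57,2.5],[8.6,56.9,0,-0.62,2.5],[9.2,61.1,0,-0.66,2.5],[9.8,65.3,0,-0.71,2.5],[10.4,69.3,0,-0.75,2.5],[11,73,0,-0.79,2.5],[11.5,76.3,0,-0.83,2.5]]'
python3 -c "
from h import *
rows((450,-417.5,310,32.3))"
```

```text
time: 58.1
tool_pos: [455.0, -379.7, 305.2]
tcp_rot: [-179.8, 0.1, 30.0]
ft_force: [0.0, 0.2, -2.0]
finger_gap: 31.8
grip_force: 59.8
at [ 455.  -379.7  305.2] [-1.798e+02  1.000e-01  3.000e+01] t 58.1 gap 31.8
(450, -417.5, 310, 32.3) -> [-2.32, 3.02, -0.48] -0.04
```

```bash
python3 -m crank '[[-1.2,1.6,0,-0.02,2.5],[-2,2.6,0,-0.04,2.5],[-2.3,3.05,0,-0.04,2.5],[-2.3,3.05,0,-0.04,2.5],[-2.3,3.05,0,-0.04,2.5],[-2.3,3.05,0,-0.04,2.5]]'
python3 -c "
from h import *
rows((450,-417.5,208,32.3))"
```

```text
time: 58.7
tool_pos: [452.4, -415.3, 307.6]
tcp_rot: [-180.0, -0.0, 32.3]
ft_force: [-0.7, -0.0, -1.3]
finger_gap: 32.1
grip_force: 59.8
at [ 452.4 -415.3  307.6] [-180.    -0.    32.3] t 58.7 gap 32.1
(450, -417.5, 208, 32.3) -> [-0.32, 0.06, 9.96] 0.0
```

```bash
python3 -m crank '[[-0.2,0.06,2,0,2.5],[-0.3,0.06,4,0,2.5],[-0.3,0.06,6,0,2.5],[-0.3,0.06,7,0,2.5],[-0.3,0.06,8,0,2.5],[-0.3,0.06,9,0,2.5],[-0.3,0.06,10,0,2.5],[-0.3,0.06,10,0,2.5]]'
python3 -m crank '[[0,0,1,0,2.5],[0,0,2,0,2.5],[0,0,3,0,2.5],[0,0,3.6,0,2.5],[0,0,4.1,0,2.5],[0,0,4.1,0,2.5]]'
python3 -m crank '[[0,0,0,0,3.5],[0,0,0,0,4.5],[0,0,0,0,5.2],[0,0,0,0,5.2],[0,0,0,0,5.2],[0,0,0,0,5.2],[0,0,0,0,5.2],[0,0,0,0,5.2],[0,0,0,0,5.2],[0,0,0,0,5.2]]'
python3 - <<'E'
from h import *
p,d,P=cloud("wrist"); s=sense()
M=R.from_euler("xyz",s["tcp_rot"],degrees=True).as_matrix(); Q=(P.reshape(-1,3)-s["tool_pos"])@M
k=(abs(Q[:,1])<14)&(Q[:,0]>5)&(Q[:,0]<60)
for x in range(5,60,10):
    j=k&(abs(Q[:,0]-x)<2.5); print(x,np.percentile(Q[j,2],[5,50,95]).round(0) if j.sum() else None)
E
```

```text
time: 59.5
tool_pos: [450.0, -418.1, 207.0]
tcp_rot: [-180.0, 0.0, 32.3]
ft_force: [0.6, 2.2, 2.2]
finger_gap: 32.0
grip_force: 60.0
time: 60.1
tool_pos: [449.4, -417.6, 165.3]
tcp_rot: [-179.8, 0.0, 32.3]
ft_force: [-1.7, 3.6, 1.0]
finger_gap: 32.2
grip_force: 61.0
time: 61.1
tool_pos: [449.5, -417.3, 166.3]
tcp_rot: [-179.8, 0.0, 32.3]
ft_force: [-3.2, 6.0, 0.5]
finger_gap: 52.1
grip_force: 3.0
5 [ 47.  62. 136.]
15 [-61.  59.  78.]
25 [46. 61. 79.]
35 [47. 61. 79.]
45 [47. 60. 79.]
55 [47. 61. 79.]
```

```bash
python3 -m crank '[[0,0,-2,0,5.2],[0,0,-4.5,0,5.2],[0,0,-7,0,5.2],[0,0,-10,0,5.2],[0,0,-13.5,0,6],[0,0,-16,0,6],[0,0,-16,0,6],[0,0,-16,0,6]]'
python3 - <<'E'
from h import *
from ph import mid
p,d,P=cloud("wrist"); Q=P.reshape(-1,3)
m=(np.hypot(Q[:,0]-448.5,Q[:,1]+415.5)<60)&(Q[:,2]<240); A=np.c_[Q[m][:,:2]-[448.5,-415.5],np.ones(m.sum())]; print("flap plane",np.linalg.lstsq(A,Q[m][:,2],rcond=None)[0],m.sum())
p1,d,P=cloud("top"); p2,_,_=cloud("side")
save("fin",np.vstack([p1[30:310,:],p2[40:,:]])[:,:],0.95)
Q=P.reshape(-1,3); m=(Q[:,0]>640)&(Q[:,0]<690)&(Q[:,1]>-175)&(Q[:,1]<10)&(Q[:,2]>66)&(Q[:,2]<76)
print("bar",cv2.minAreaRect(Q[m][:,:2].astype(np.float32))); rows((0,0,0,0))
E
```

```text
time: 61.95
tool_pos: [450.5, -418.8, 327.8]
tcp_rot: [179.8, -0.0, 32.3]
ft_force: [0.3, 0.4, -0.9]
finger_gap: 60.2
grip_force: 0.0
flap plane [1.47073771e-03 2.07979524e-03 1.98774527e+02] 17496
bar ((663.8765869140625, -81.8634262084961), (181.94540405273438, 15.673516273498535), 88.75243377685547)
at [ 449.7 -417.9  325.1] [-179.9    0.    32.3] t 62.1 gap 60.3
(0, 0, 0, 0) -> [-15.71, -59.35, 32.51] 0.563
```

View pics/fin.png

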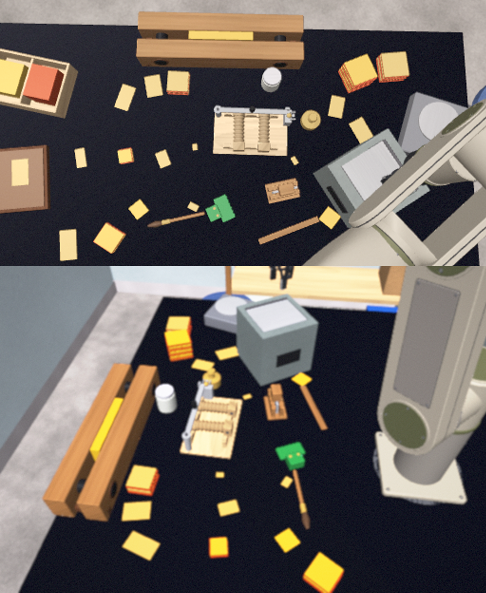

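The final picture shows the bays filled, bar shut, comb in rack, flap shut and no screws on the bench. The green decoy has tipped onto its side without the robot having come near it. I'll check that the bystanders didn't move.

```bash
python3 - <<'E'
from h import *
a=np.load("/tmp/top.npz")["p"]; w=np.load("/tmp/t9.npz")["p"]; b,_=snapshot("top")
for nm,q in(("t9",w),("now",b)):
    d=(cv2.absdiff(cv2.GaussianBlur(a,(3,3),0),cv2.GaussianBlur(q,(3,3),0)).max(-1)>40).astype(np.uint8)
    n,l,st,c=cv2.connectedComponentsWithStats(d); print(nm,[(*s[:4].tolist(),int(s[4])) for s in st[1:] if s[4]>12])
    # brush mask shift
    r=(slice(250,275),slice(150,220))
    ph=cv2.phaseCorrelate(*[cv2.cvtColor(x,cv2.COLOR_RGB2GRAY)[245:275,150:222].astype(np.float32) for x in(a,q)]); print("mop shift px",ph)
E
```

```text
t9 [(140, 136, 28, 46, 562), (428, 136, 84, 91, 4139), (252, 143, 33, 43, 399), (280, 144, 17, 3, 30), (242, 146, 17, 36, 332), (218, 149, 13, 29, 159), (207, 180, 15, 37, 240), (246, 188, 11, 2, 22), (272, 188, 11, 3, 27), (421, 193, 8, 10, 50), (148, 199, 17, 46, 571), (98, 202, 18, 47, 600), (383, 206, 44, 44, 758), (499, 214, 13, 45, 396), (393, 222, 39, 35, 115), (267, 229, 237, 155, 17996), (216, 231, 39, 33, 814), (194, 318, 70, 21, 943), (497, 331, 8, 4, 13), (404, 333, 108, 51, 1957), (137, 335, 51, 49, 1435), (208, 338, 65, 31, 1181), (458, 341, 9, 5, 29), (476, 346, 3, 6, 13), (461, 352, 4, 6, 16), (222, 359, 8, 9, 44), (222, 370, 5, 6, 19), (199, 373, 57, 11, 313)]
mop shift px ((0.03272584471721274, -0.15191724394795791), 0.9297897047466702)
now [(424, 135, 88, 128, 4533), (140, 136, 28, 46, 559), (252, 143, 33, 43, 400), (280, 144, 17, 3, 28), (241, 147, 18, 35, 331), (218, 149, 13, 29, 159), (94, 154, 28, 46, 575), (207, 180, 15, 37, 241), (246, 188, 11, 2, 22), (272, 188, 11, 3, 28), (148, 198, 17, 47, 570), (98, 202, 18, 47, 600), (384, 206, 44, 46, 784), (267, 224, 237, 160, 18194), (216, 231, 39, 33, 815), (384, 253, 9, 8, 40), (194, 318, 70, 21, 939), (497, 331, 8, 4, 15), (404, 333, 108, 51, 1960), (137, 335, 51, 49, 1437), (208, 338, 65, 31, 1184), (458, 341, 9, 5, 29), (461, 352, 4, 6, 14), (222, 359, 8, 9, 39), (222, 370, 5, 6, 19), (199, 372, 58, 12, 331)]
mop shift px ((0.10212466712475532, -0.13023240690182547), 0.9044962684313457)
```

Only the expected changes show, apart from the decoy. The brush is unmoved, as are the packets, the jar and the weight.

```bash
python3 -c "
from bench import hand_in
print(hand_in())"
```

```text
the job is handed in; nothing more can be done
None
```

Job handed in at about 62 s: both fine screws are in the bays and were proved left then right, the comb is back in its rack, the keeper is caught shut, both coarse screws are in the bin with the flap closed, and the bystanders show no movement, although the green decoy comb tipped over by itself early on.

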